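# Hang the measuring pail on the store-room rail

### The job

Take the S-hook out of its wooden rack and hang its upper bend on the steel rail so that it drops fully into the rail's narrow groove, working gently: feel for the groove by sliding the hook along the rail with light pressure, never forcing it down. Let go of it, then hang the measuring pail by its bail in the hook's lower curl, clear of the table, and leave it hanging still. Leave the bottle, jar and tub alone.

Things in the scene. Friction and masses are not known exactly. Their poses are not given: they have to be found in the camera images.
- rail_mid (a point): Point on the axis of a level, round steel rail 16 mm thick, midway between its posts, 300 mm above the table. Rail along y; x level, away from the robot. A groove 16 mm wide, turned all round to 7 mm diameter (4.5 mm deep, edges rounded 1.5 mm), lies somewhere from y = -30 to +30 mm of here: the bar is clamped differently each time and the groove's place is not measured.
- stand: Fixed stand that carries the rail: two white posts, 16 mm thick with 30 mm collars round the rail, at its y = -170 and +170 mm. Origin on the table below rail_mid, same axes. The bar is clamped fast and does not slide.
- hook: S-hook of 12 mm wide (y), 4 mm thick steel strip in its x-z plane, 110 mm tall, 0.1 kg. Origin: centre of the upper bend, inner radius 14 mm, open below; its upright legs (outer faces x = -19 and +19, z = 0 to -16 mm; +x leg free) can be pinched across x, fingers straddling the rail. The rail enters from +x, below the free leg. Origin 10.5 mm below the rail axis in the groove, 6 on the full bar.
- hook_seat (a point): Inside bottom of the hook's lower curl, 88 mm below the hook's origin, axes as the hook. From the hook's origin: curl of inner radius 14 mm about z = -74, open above, free tip at x = -17, z = -68; slanting stem from (-17, -24) to (17, -74) in x, z; underside z = -92 mm. Way in: from -x over the tip, under the stem (gap 21 mm), then slanting down. The bail rests 3 mm (its centre) above this.
- rack: Wooden block 75 x 50 x 44 mm (x, y, z), fixed to the table; origin at the centre of its underside. The hook's lower curl stands in its open-topped slot, 42 mm (x) by 14 mm (y), floor 10 mm above the table; draw the hook straight up. It starts upright, its axes as the rack's; it is to hang with x across the rail.
- pail: Round metal measuring pail, 80 mm high, 92 mm in diameter at the rim, 76 mm at the foot, about 0.25 kg. Origin at the centre of its underside, z up. A stiff (not hinged) bail of 6 mm round wire stands over the rim in the y-z plane, 99 mm wide, its level top along y at z = 140 mm. A straight wooden handle sticks out to -x at the rim.
- bail_mid (a point): Middle of the bail's level top wire (centre of the wire), 140 mm above the pail's underside; axes as the pail.
- handle_grip (a point): Point in the pail's wooden handle, 95 mm from the pail's axis towards its -x; the handle is 12 mm thick (y), 22 mm tall (11 mm above and below this point) and spans x = -121 to -45 mm of the pail's axis. Axes as the pail.
- bottle: White plastic bottle, 68 mm in diameter, 190 mm tall, bystander; origin at the centre of its underside.
- jar: Amber glass jar with white cap, 72 mm in diameter, 85 mm tall, bystander; origin at the centre of its underside.
- tub: Closed white tub with a red lid, 106 x 86 x 55 mm, bystander between the rack and the pail; origin at the centre of its underside.
Mind the look-alikes: they are no part of the job. Of the things like the hook, leave any that is green, orange or purple; of the rest the smaller one is meant.

How it is judged:
By the outcome, as a careful person would: the job done as asked, in the order asked, and still so for the second after the job is handed in, with the robot touching nothing.
It also fails if it takes over 72 s, if anything falls off the work surface, if the arm or the gripper's body presses on something with over 40 N, if the wrist force passes 120 N, or if a joint passes its speed limit or range.

### The arm

A 6-joint arm with a two-finger parallel gripper is mounted at the origin on the work surface. World frame = base frame: x ahead of the robot, y to its left, z up, the work surface at z = 0. Lengths are in mm, angles in rad, forces in N, time in s.
With the tool pointing down it reaches from about 350 to 775 mm from the base axis. Payload 7.3 kg.
Tool frame: the origin (TCP) lies at the very end of the fingers, on their centre line; the grasp point (between the pads) lies 19 mm behind it; x points along the fingers, y is the direction in which the jaws open and shut, and the axes are right-handed (so a half turn about x gives the same grasp; the last joint's range is limited). The gripper opens to 92 mm and grips with 3 to 60 N. Pads are 19 mm wide; open, the fingers measure 130 mm over their backs; the gripper's body (75 mm by 190 mm) begins 47 mm behind the grasp point.
Start: joints at [1.056, 0.342, 1.524, -0, 1.275, -0.146], TCP at [189.249, 489.727, 201.141] pointing down, gripper open.
Joint ranges: [-2.53, 2.53], [-0.77, 2.02], [0.04, 2.7], [-1, 4.14], [0.28, 2.66], [-3.11, 3.11]. Speed limits (rad/s): [2.57, 2.57, 3.14, 3.14, 3.14, 3.14].

### API

Orientations are given as [roll, pitch, yaw] about the fixed x, y, z axes, in that order (R = Rz(yaw) Ry(pitch) Rx(roll)).
In Python, from plant import sensors, capture, bot gives the robot as it stands.
- The arm moves only by the shell command python3 -m crank 'ROWS' [OPENING]. ROWS is JSON, a list of rows, each an object of numbers: "dx", "dy", "dz": the shift along the tool's x, y, z in cm; "spin": the turn about the tool's x in rad. A call has 1 to 20 rows; each row is the pose to reach, as a shift and turn from the pose commanded when the call began, along the tool's axes at that moment; what a row does not reach only later rows make up. A row lasts 1/12 s, in which the tool goes at most 41.7 mm and 7.16 degrees, less where a joint would pass 70% of its speed; a pose out of reach is approached as far as the arm can. A call with a gripper value outside its range is refused whole. OPENING is the opening in per cent of the stroke, from 0 (shut) to 100 (fully open), set as the call begins (- or left out, the last holds). The fingers move at their own pace and stop on an object; the grip force is fixed at half the most. Time passes only in rows, so rows that repeat a pose let the fingers close. It gives the time, the measured TCP pose, the force and the opening at its end, in the units of the state.
- sensors.get_obs(): the state, without advancing time (a new reading comes with each control period).
- capture(name): name is "side" or "top"; returns a dict with "frame" (480x640x3 uint8, blue, green, red), "vfov" (degrees; the focal length in pixels is half the picture's height over the tangent of half this angle, whatever the lens; pixels are square), "cx", "cy" (the principal point, pixels), "view" (4x4, takes a point from world to camera coordinates). Camera axes: x right, y down, z forward; pixel columns grow to the right and rows downward; lengths in mm; the calibration is good to about 2 mm. A picture is of the moment at which its call begins. There is no depth.
- bot.close_job(): hands the job in, once; it reports no verdict.
The state is a dict: "time": time; "joint_positions": joint angles; "dq": joint speeds; "tau": joint torques, N m; "tool_pos": TCP position; "tcp_rot": TCP orientation; "contact_force": force on the tool from outside, world axes, zero at the start; "moment": the same for the moment, N m; "grip_width": finger opening in mm.
Only numpy, scipy, OpenCV 4.12 (cv2) and the standard library are available. Lean on these libraries where they do the work, as an engineer would, in place of code of your own. Each camera call takes 0.05 s, during which the arm holds its last target.

## Working session

There is one attempt and no reset: what is moved stays moved. The work goes in short steps, Python scripts to look and compute and a shell command to move; the robot and the scene stay as the last step left them, time stands still between calls to the robot, and variables do not carry over. Pictures are saved under pics/ and viewed, and the job is handed in when it is done.

```bash
ls; mkdir -p pics
python3 - <<'E'
from plant import sensors, capture, bot
import cv2
print(sensors.get_obs())
for n in("side","top"):
    c=capture(n); cv2.imwrite(f"pics/{n}0.png",c["frame"]); print(n,c["vfov"],c["cx"],c["cy"],c["view"])
E
```

```text
pics
{'time': 0.0, 'joint_positions': array([ 1.05597354e+00,  3.42710446e-01,  1.52501255e+00,  2.01974958e-05,
        1.27537885e+00, -1.45994424e-01]), 'dq': array([-0.00214527, -0.00086958,  0.0012642 ,  0.00025815, -0.00275924,
        0.00027339]), 'tau': array([-1.77945174e-03, -4.31232190e+01, -2.44211984e+01,  7.16698333e-02,
        5.59657509e-02, -1.19008469e-04]), 'tool_pos': array([189.02748008, 489.32141326, 200.45291652]), 'tcp_rot': array([-1.7295874 ,  1.56928701, -2.09842166]), 'contact_force': array([-0.18523702, -0.20736943,  0.31988355]), 'moment': array([-0.01155703, -0.02114574,  0.02426406]), 'grip_width': 91.91844932090768}
side 47.29854067444133 328.1052642115486 237.9379244448454 [[ 9.90739649e-01 -1.35672394e-01  5.28663756e-03 -5.44904485e+02]
 [-6.91230804e-02 -5.37515044e-01 -8.40416312e-01  1.82507220e+02]
 [ 1.16862940e-01  8.32268334e-01 -5.41915560e-01  1.27914161e+03]
 [ 0.00000000e+00  0.00000000e+00  0.00000000e+00  1.00000000e+00]]
top 47.98038005842015 316.3293627174538 236.02076405370556 [[ 2.10220650e-02 -9.99767239e-01 -4.85184668e-03 -4.66145141e+00]
 [-9.98136787e-01 -2.07092494e-02 -5.73940892e-02  5.64900656e+02]
 [ 5.72802520e-02  6.04934893e-03 -9.98339811e-01  1.35054282e+03]
 [ 0.00000000e+00  0.00000000e+00  0.00000000e+00  1.00000000e+00]]
```

View pics/side0.png

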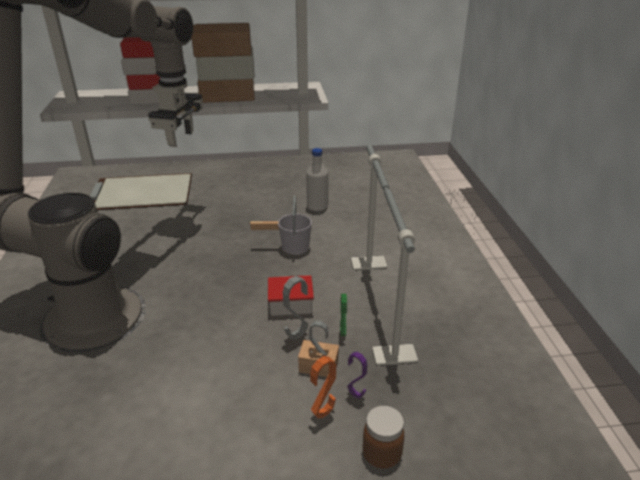

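View pics/top0.png

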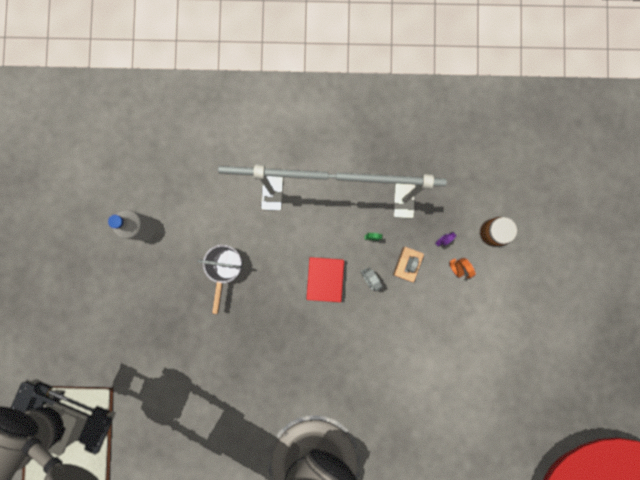

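```bash
cat > h.py <<'E'
import numpy as np, cv2
from plant import sensors, capture, bot
def cam(n):
    c=capture(n); c["f"]=240/np.tan(np.radians(c["vfov"])/2); return c
def proj(c,p):
    q=c["view"]@np.append(p,1.); return np.array([c["cx"]+c["f"]*q[0]/q[2],c["cy"]+c["f"]*q[1]/q[2]])
def ray(c,u):
    R=c["view"][:3,:3];t=c["view"][:3,3]
    d=R.T@np.array([(u[0]-c["cx"])/c["f"],(u[1]-c["cy"])/c["f"],1]); return -R.T@t,d
def onz(c,u,z):
    o,d=ray(c,u); return o+d*(z-o[2])/d[2]
def tri(c1,u1,c2,u2):
    o1,d1=ray(c1,u1);o2,d2=ray(c2,u2)
    A=np.stack([d1,-d2],1);s=np.linalg.lstsq(A,o2-o1,rcond=None)[0]
    a=o1+d1*s[0];b=o2+d2*s[1]; return (a+b)/2,np.linalg.norm(a-b)
def crop(c,x0,y0,x1,y1,name):
    k=min(800/(x1-x0),600/(y1-y0)); 
    im=cv2.resize(c["frame"][y0:y1,x0:x1],None,fx=k,fy=k,interpolation=cv2.INTER_CUBIC)
    cv2.imwrite("pics/"+name+".png",im); print(name,"scale",k)
E
python3 - <<'E'
from h import *
s=cam("side");t=cam("top")
crop(s,260,260,400,365,"s1");crop(t,340,220,440,295,"t1")
crop(t,210,150,450,210,"t2");crop(s,350,140,430,260,"s2")
crop(t,190,230,290,320,"t3");crop(s,240,190,330,262,"s3")
E
```

```text
s1 scale 5.714285714285714
t1 scale 8.0
t2 scale 3.3333333333333335
s2 scale 5.0
t3 scale 6.666666666666667
s3 scale 8.333333333333334
```

View pics/s1.png

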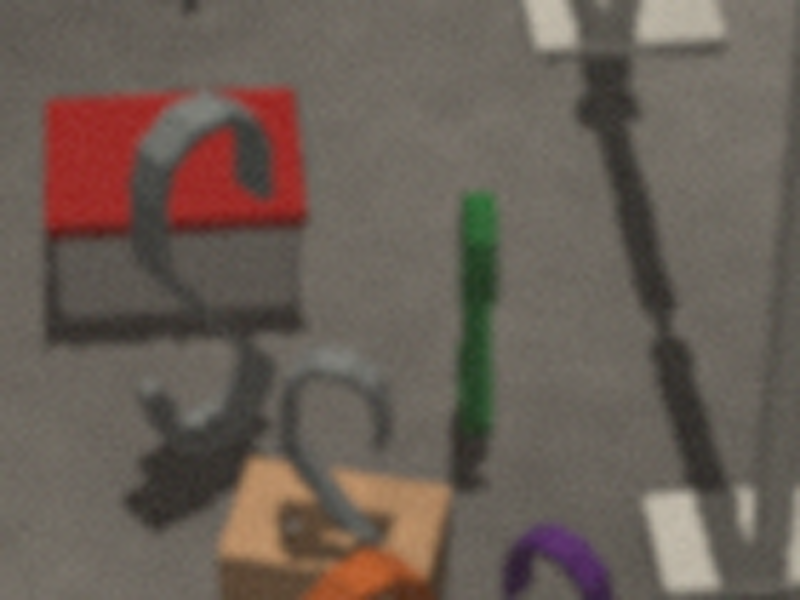

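View pics/t1.png

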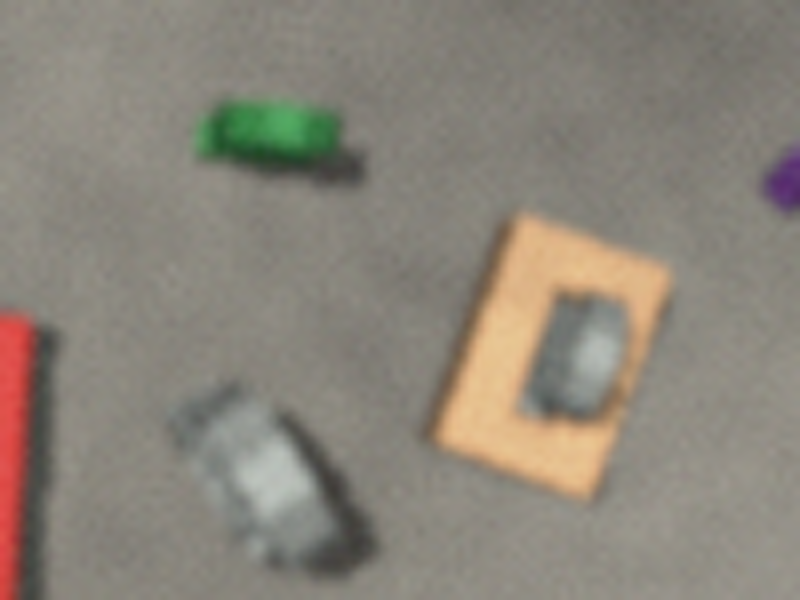

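View pics/t2.png

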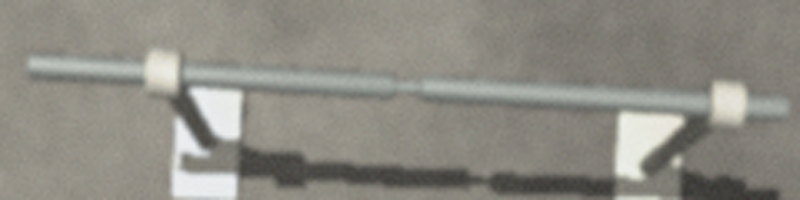

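View pics/s2.png

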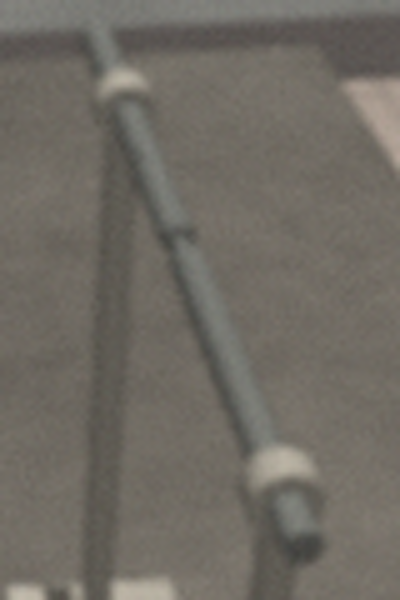

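View pics/t3.png

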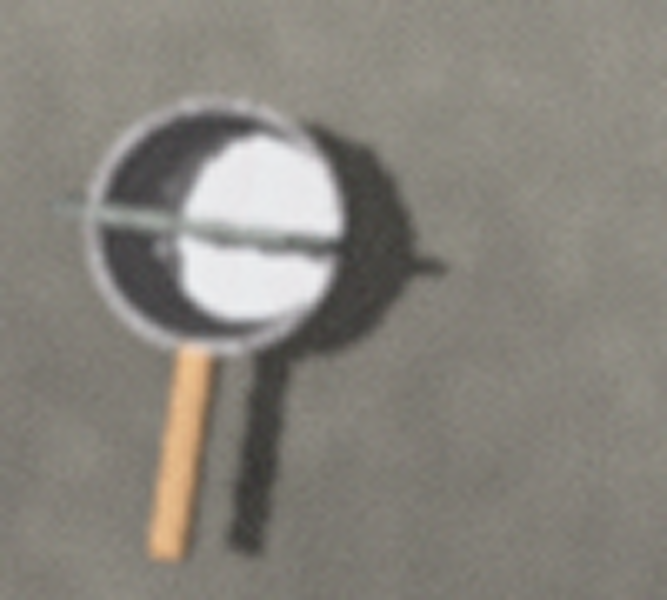

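View pics/s3.png

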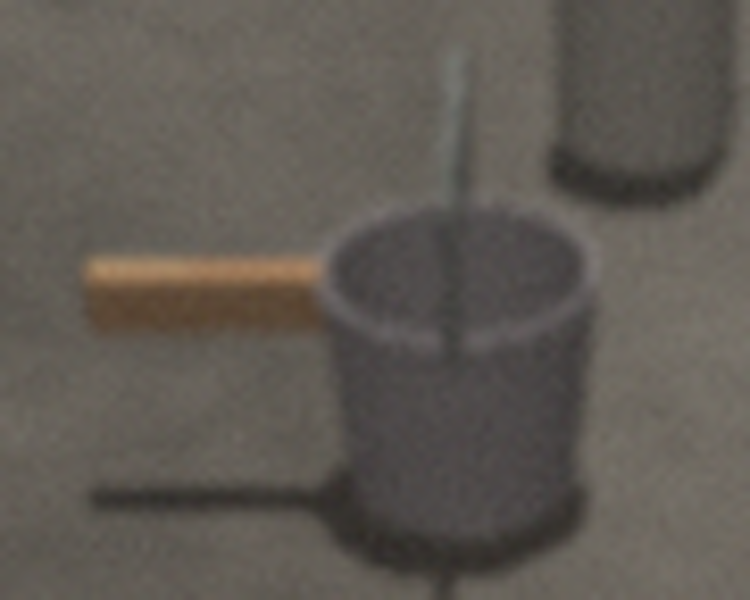

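Run:
```python
from h import *
np.set_printoptions(precision=1,suppress=True)
s=cam("side");t=cam("top")
T=lambda x,y,k,x0,y0:np.array([x0+x/k-.0,y0+y/k])
tL=T(162,71,10/3,210,150);tR=T(729,104,10/3,210,150)
sL=T(123,87,5,350,140);sR=T(284,472,5,350,140)
for a,b in((tL,sL),(tR,sR)): print("collar",tri(t,a,s,b),onz(t,a,300))
# groove profile in top: bar width along the line
a=onz(t,tL,300);b=onz(t,tR,300);m=(a+b)/2;d=(b-a)/np.linalg.norm(b-a);n=np.array([-d[1],d[0],0])
print("mid",m,"len",np.linalg.norm(b-a),"dir",d, "yaw",np.arctan2(d[0],-d[1]))
g=np.mean([capture("top")["frame"].astype(float) for _ in range(3)],0)
def samp(p):
    u=proj(t,p).astype(np.float32);return cv2.remap(g.astype(np.float32),u[:1].reshape(1,1),u[1:].reshape(1,1),cv2.INTER_LINEAR)[0,0]
for k in range(-60,61,4):
    prof=np.array([samp(m+d*k+n*j) for j in np.arange(-14,15,2)])
    ch=prof[:,0]-prof[:,2]  # blue-red : steel is bluish
    print(k,ch.round(0).astype(int), round(ch.sum()))
print("rack corners", [onz(t,T(x,y,8,340,220),44) for x,y in((520,212),(672,270),(592,500),(435,440))])
```

```text
collar (array([675.9, 123.9, 308.6]), np.float64(0.390119198749323)) [677.2 124.9 300. ]
collar (array([ 663.6, -217.3,  309.1]), np.float64(2.2030877168461407)) [ 664.  -218.9  300. ]
mid [670.6 -47.  300. ] len 344.0037882847944 dir [-0. -1.  0.] yaw -0.038422760800044815
-60 [-13 -13 -11  -7  -3   0   0   0   0   0  -3  -8 -12 -14 -13] -95
-56 [-13 -13 -12  -7  -2   0   0  -1  -1   0  -3  -7 -11 -13 -12] -94
-52 [-13 -13 -10  -6  -3  -1   0   0  -1  -1  -2  -8 -12 -13 -13] -94
-48 [-13 -13 -11  -8  -1   0   0  -2  -1  -1  -1  -8 -11 -14 -13] -95
-44 [-13 -13 -11  -8  -2  -1  -1  -1  -1  -2  -2  -7 -12 -14 -14] -101
-40 [-13 -13 -12  -7  -1   0  -1  -1   0  -1  -2  -7 -12 -13 -13] -96
-36 [-13 -12 -11  -7  -2  -1  -1  -1   1  -1  -3  -7 -12 -14 -13] -96
-32 [-13 -13 -13 -11  -7  -3  -1  -1  -2  -5  -9 -11 -12 -13 -13] -126
-28 [-13 -13 -14 -13 -11  -7  -3  -1  -3  -8 -12 -13 -13 -13 -13] -148
-24 [-13 -13 -12 -12 -11  -7  -2  -1  -3  -8 -11 -13 -13 -13 -14] -145
-20 [-12 -13 -12 -12 -10  -6  -2  -1  -3  -7 -11 -13 -13 -13 -13] -140
-16 [-12 -12 -11 -10  -6  -2  -1  -1  -2  -4  -6 -
[... 775 characters left out ...]
90
32 [-13 -10 -11  -7  -2  -1   0   0  -1  -1  -2  -7 -11 -12 -12] -89
36 [-11 -11 -10  -7  -2   0   0   0   0   0  -2  -6 -10 -12 -12] -82
40 [-13 -11 -10  -6  -2  -1   0   0   0  -1  -3  -6 -10 -12 -11] -86
44 [-11 -11 -10  -7  -3   0   0   0   0   0  -1  -7 -11 -12 -12] -86
48 [-11 -10  -9  -6  -2   0  -1   0   0   0  -1  -6 -11 -11 -11] -79
52 [-12 -11 -10  -6  -1   0  -1   0   0   0  -2  -6 -10 -11 -11] -80
56 [-11 -11 -10  -6  -3  -1   0  -1   0   0  -2  -6 -10 -12 -12] -85
60 [-12 -11 -11  -7  -3  -1  -1  -1  -1   1  -2  -6 -11 -12 -12] -89
rack corners [array([ 541.8, -213.3,   44. ]), array([ 524.9, -260.5,   44. ]), array([ 453.4, -236.5,   44. ]), array([ 470.8, -187.8,   44. ])]
```

```bash
cat >> h.py <<'E'
from scipy.spatial.transform import Rotation as Ro
def go(x,y,z,yaw,o=None):
    "delta to TCP target; yaw = world direction of tool y (mod pi)"
    o=o or sensors.get_obs(); R=Ro.from_euler('xyz',o["tcp_rot"]).as_matrix()
    d=R.T@(np.array([x,y,z])-o["tool_pos"])/10
    cur=np.arctan2(R[1,1],R[0,1]); 
    for k in(-1,0,1):
        w=yaw-cur; w=(w+np.pi/2)%np.pi-np.pi/2+k*np.pi
        # spin about tool x (down): +spin => yaw decreases
        print("dx %.2f dy %.2f dz %.2f spin %.3f"%(*d,-w if R[2,0]<0 else w))
    print("tilt",R[:,0].round(4),"cur yaw",cur.round(3),"q",o["joint_positions"].round(2),"tcp",o["tool_pos"].round(1),"t",o["time"],"F",o["contact_force"].round(2))
E
python3 - <<'E'
from h import *
go(497.7,-224.5,200,-0.34)
t=cam("top"); print(onz(t,(340+600/8,220+352/8),120))
s=cam("side")
def pts(o,yaw):
    c,sn=np.cos(yaw),np.sin(yaw)
    for n,p in dict(apex=(0,0,18),legF=(16,0,-16),legR=(-16,0,-16)).items():
        w=np.array(o)+[c*p[0],sn*p[0],p[2]]
        u=(proj(t,w)-[340,220])*8; v=(proj(s,w)-[260,260])*5.714; print(n,u.round(),v.round())
pts((497.7,-224.5,102),-.34)
E
```

```text
dx 0.11 dy -55.49 dz 54.52 spin 4.684
dx 0.11 dy -55.49 dz 54.52 spin 1.542
dx 0.11 dy -55.49 dz 54.52 spin -1.600
tilt [-0.e+00 -1.e-04 -1.e+00] cur yaw 1.202 q [ 1.06  0.34  1.52  0.    1.28 -0.15] tcp [189.2 489.7 201.1] t 0.45 F [ 0.2  -0.14  0.04]
[ 498.33852528 -224.97195582  120.        ]
apex [598. 354.] [329. 358.]
legF [597. 305.] [374. 438.]
legR [560. 405.] [286. 425.]
```

```bash
python3 -m crank '[{"dy":-55.5,"dz":54.5,"spin":1.54},{"dy":-55.5,"dz":54.5,"spin":1.54},{"dy":-55.5,"dz":54.5,"spin":1.54},{"dy":-55.5,"dz":54.5,"spin":1.54},{"dy":-55.5,"dz":54.5,"spin":1.54},{"dy":-55.5,"dz":54.5,"spin":1.54},{"dy":-55.5,"dz":54.5,"spin":1.54},{"dy":-55.5,"dz":54.5,"spin":1.54},{"dy":-55.5,"dz":54.5,"spin":1.54},{"dy":-55.5,"dz":54.5,"spin":1.54},{"dy":-55.5,"dz":54.5,"spin":1.54},{"dy":-55.5,"dz":54.5,"spin":1.54},{"dy":-55.5,"dz":54.5,"spin":1.54},{"dy":-55.5,"dz":54.5,"spin":1.54},{"dy":-55.5,"dz":54.5,"spin":1.54},{"dy":-55.5,"dz":54.5,"spin":1.54},{"dy":-55.5,"dz":54.5,"spin":1.54},{"dy":-55.5,"dz":54.5,"spin":1.54},{"dy":-55.5,"dz":54.5,"spin":1.54},{"dy":-55.5,"dz":54.5,"spin":1.54}]'; python3 -c "
from h import *
go(497.7,-224.5,75,-0.34)"
```

```text
dx 12.61 dy -55.50 dz 54.52 spin 4.684
dx 12.61 dy -55.50 dz 54.52 spin 1.542
dx 12.61 dy -55.50 dz 54.52 spin -1.600
tilt [-0.  0. -1.] cur yaw 1.202 q [ 1.06  0.34  1.52  0.    1.28 -0.15] tcp [189.2 489.7 201.1] t 0.55 F [-0.05  0.92  0.77]invalid input at $[0]: expected keys dx, dy, dz, spin
```

```bash
python3 -m crank '[{"dx":0,"dy":-55.5,"dz":54.5,"spin":1.54},{"dx":0,"dy":-55.5,"dz":54.5,"spin":1.54},{"dx":0,"dy":-55.5,"dz":54.5,"spin":1.54},{"dx":0,"dy":-55.5,"dz":54.5,"spin":1.54},{"dx":0,"dy":-55.5,"dz":54.5,"spin":1.54},{"dx":0,"dy":-55.5,"dz":54.5,"spin":1.54},{"dx":0,"dy":-55.5,"dz":54.5,"spin":1.54},{"dx":0,"dy":-55.5,"dz":54.5,"spin":1.54},{"dx":0,"dy":-55.5,"dz":54.5,"spin":1.54},{"dx":0,"dy":-55.5,"dz":54.5,"spin":1.54},{"dx":0,"dy":-55.5,"dz":54.5,"spin":1.54},{"dx":0,"dy":-55.5,"dz":54.5,"spin":1.54},{"dx":0,"dy":-55.5,"dz":54.5,"spin":1.54},{"dx":0,"dy":-55.5,"dz":54.5,"spin":1.54},{"dx":0,"dy":-55.5,"dz":54.5,"spin":1.54},{"dx":0,"dy":-55.5,"dz":54.5,"spin":1.54},{"dx":0,"dy":-55.5,"dz":54.5,"spin":1.54},{"dx":0,"dy":-55.5,"dz":54.5,"spin":1.54},{"dx":0,"dy":-55.5,"dz":54.5,"spin":1.54},{"dx":0,"dy":-55.5,"dz":54.5,"spin":1.54}]'; python3 -c "
from h import *
go(497.7,-224.5,75,-0.34)"
```

```text
time: 2.22
tool_pos: [498.9, -229.5, 200.3]
tcp_rot: [0.784, 1.569, -1.129]
contact_force: [-1.2, 0.6, -0.4]
grip_width: 91.6
dx 12.53 dy -0.29 dz -0.45 spin 3.140
dx 12.53 dy -0.29 dz -0.45 spin -0.002
dx 12.53 dy -0.29 dz -0.45 spin -3.144
tilt [ 8.0e-04 -1.8e-03 -1.0e+00] cur yaw -0.342 q [-0.57  0.39  1.46 -0.    1.29 -0.23] tcp [ 498.9 -229.5  200.3] t 2.2167 F [-1.24  0.59 -0.39]
```

```bash
python3 -m crank '[{"dx":4,"dy":0,"dz":0,"spin":0},{"dx":8,"dy":0,"dz":0,"spin":0},{"dx":11,"dy":0,"dz":0,"spin":0},{"dx":12.5,"dy":0,"dz":0,"spin":0},{"dx":12.5,"dy":0,"dz":0,"spin":0},{"dx":12.5,"dy":0,"dz":0,"spin":0}]'; python3 -c "
from h import *
go(497.7,-224.5,75,-0.34)
s=cam('side');crop(s,240,240,400,365,'s4')"
```

```text
time: 2.72
tool_pos: [497.3, -223.9, 76.0]
tcp_rot: [-1.929, 1.569, 2.445]
contact_force: [-0.0, -0.9, 0.1]
grip_width: 91.7
dx 0.10 dy 0.06 dz 0.05 spin 3.144
dx 0.10 dy 0.06 dz 0.05 spin 0.002
dx 0.10 dy 0.06 dz 0.05 spin -3.139
tilt [-1.e-03  9.e-04 -1.e+00] cur yaw -0.338 q [-0.56  0.51  1.64  0.    1.   -0.23] tcp [ 497.3 -223.9   76. ] t 2.7167 F [-0.05 -0.88  0.06]
s4 scale 4.8
```

View pics/s4.png

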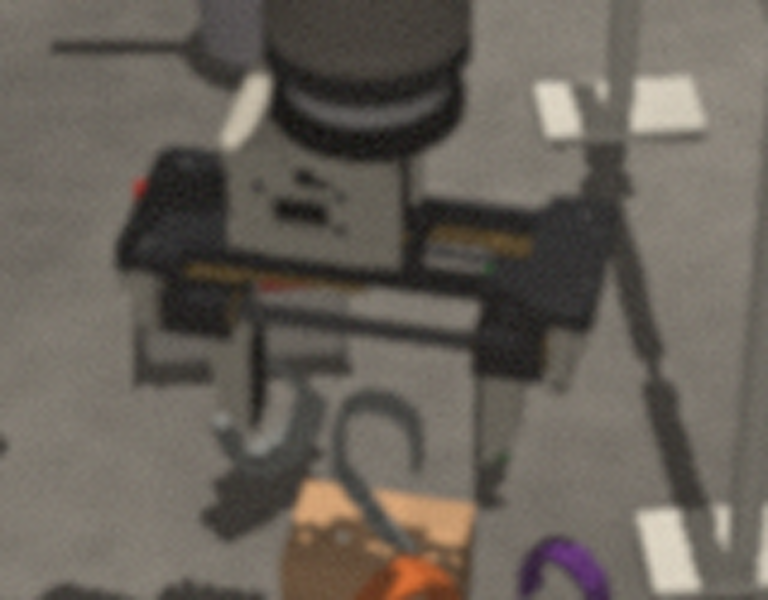

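The hook, at about (380,430) in the crop, stands between the open fingers at (240,370) and (500,440). Closing.

```bash
python3 -m crank '[{"dx":0,"dy":0,"dz":0,"spin":0},{"dx":0,"dy":0,"dz":0,"spin":0},{"dx":0,"dy":0,"dz":0,"spin":0},{"dx":0,"dy":0,"dz":0,"spin":0},{"dx":0,"dy":0,"dz":0,"spin":0},{"dx":0,"dy":0,"dz":0,"spin":0},{"dx":0,"dy":0,"dz":0,"spin":0},{"dx":0,"dy":0,"dz":0,"spin":0}]' 20; python3 -c "
from h import *
go(497.7,-224.5,75,-0.34)"
```

```text
time: 3.43
tool_pos: [497.5, -224.4, 76.1]
tcp_rot: [-2.746, 1.571, 1.628]
contact_force: [0.8, 0.6, 0.7]
grip_width: 43.2
dx 0.11 dy 0.02 dz 0.00 spin 3.144
dx 0.11 dy 0.02 dz 0.00 spin 0.002
dx 0.11 dy 0.02 dz 0.00 spin -3.140
tilt [-0.e+00  1.e-04 -1.e+00] cur yaw -0.338 q [-0.56  0.51  1.64  0.    1.   -0.23] tcp [ 497.5 -224.4   76.1] t 3.4333 F [0.81 0.58 0.71]
```

```bash
python3 -m crank '[{"dx":0,"dy":0,"dz":0,"spin":0},{"dx":0,"dy":0,"dz":0,"spin":0},{"dx":0,"dy":0,"dz":0,"spin":0},{"dx":0,"dy":0,"dz":0,"spin":0}]' 20; python3 -c "
from h import *
o=sensors.get_obs();print(o['grip_width'],o['contact_force'],o['moment'])
# hang target: hook origin x rel rail
go(497.7,-224.5,200,-0.34)"
```

```text
time: 3.77
tool_pos: [497.5, -224.4, 76.1]
tcp_rot: [-2.358, 1.571, 2.016]
contact_force: [-0.4, 0.4, 0.8]
grip_width: 35.3
35.347215938693466 [-0.39225875  0.39278477  0.82676126] [0.00814466 0.1912146  0.02035761]
dx -12.39 dy 0.02 dz 0.00 spin 3.144
dx -12.39 dy 0.02 dz 0.00 spin 0.002
dx -12.39 dy 0.02 dz 0.00 spin -3.140
tilt [-1.e-04  1.e-04 -1.e+00] cur yaw -0.338 q [-0.56  0.51  1.64  0.    1.   -0.23] tcp [ 497.5 -224.4   76.1] t 3.7667 F [-0.39  0.39  0.83]
```

```bash
python3 -m crank '[{"dx":0,"dy":0,"dz":0,"spin":0},{"dx":0,"dy":0,"dz":0,"spin":0},{"dx":-1,"dy":0,"dz":0,"spin":0},{"dx":-3,"dy":0,"dz":0,"spin":0},{"dx":-6,"dy":0,"dz":0,"spin":0},{"dx":-9,"dy":0,"dz":0,"spin":0},{"dx":-12,"dy":0,"dz":0,"spin":0},{"dx":-12.4,"dy":0,"dz":0,"spin":0},{"dx":-12.4,"dy":0,"dz":0,"spin":0}]'; python3 -c "
from h import *
o=sensors.get_obs();print(o['grip_width'],o['contact_force'],o['moment'])
s=cam('side');crop(s,260,200,420,320,'s5')
t=cam('top');crop(t,360,220,460,295,'t5')"
```

```text
time: 4.52
tool_pos: [498.6, -225.1, 202.9]
tcp_rot: [1.369, 1.565, -0.54]
contact_force: [-0.2, 0.2, -1.7]
grip_width: 35.3
35.31150823564765 [-0.22192904  0.20326361 -1.73805986] [-0.07253854  0.07765292  0.0438799 ]
s5 scale 5.0
t5 scale 8.0
```

View pics/s5.png

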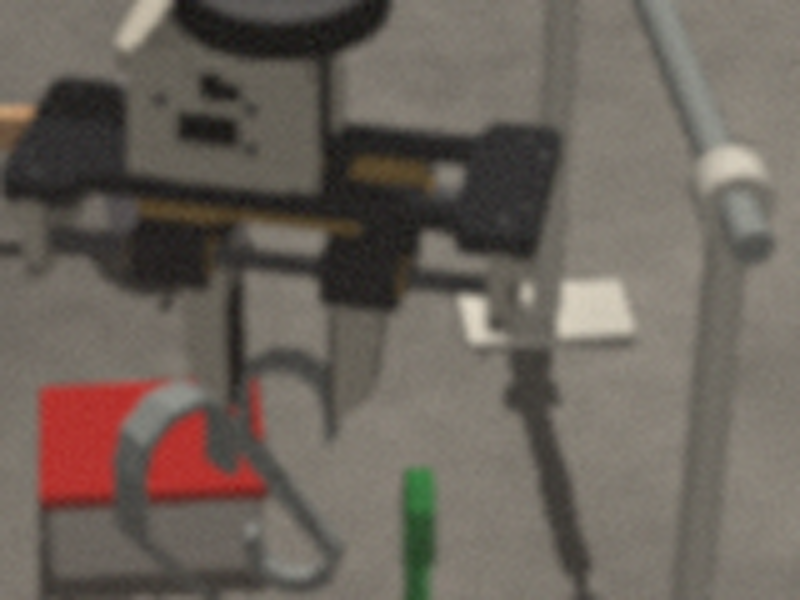

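```bash
python3 -c "
from h import *
go(610,-42,313,-0.038)"
```

```text
dx -11.35 dy 4.60 dz -20.93 spin 2.842
dx -11.35 dy 4.60 dz -20.93 spin -0.300
dx -11.35 dy 4.60 dz -20.93 spin -3.442
tilt [-9.e-04  7.e-04 -1.e+00] cur yaw -0.338 q [-0.56  0.38  1.47  0.    1.29 -0.23] tcp [ 497.1 -224.1  199.5] t 4.6167 F [ 0.08  0.1  -1.24]
```

```bash
python3 -m crank '[{"dx":-3,"dy":0.5,"dz":-2,"spin":-0.05},{"dx":-6,"dy":1.5,"dz":-5,"spin":-0.1},{"dx":-8,"dy":2.5,"dz":-8.5,"spin":-0.15},{"dx":-10,"dy":3.5,"dz":-12,"spin":-0.2},{"dx":-11.3,"dy":4,"dz":-15.5,"spin":-0.25},{"dx":-11.3,"dy":4.3,"dz":-18.5,"spin":-0.3},{"dx":-11.3,"dy":4.6,"dz":-20.9,"spin":-0.3},{"dx":-11.3,"dy":4.6,"dz":-20.9,"spin":-0.3},{"dx":-11.3,"dy":4.6,"dz":-20.9,"spin":-0.3},{"dx":-11.3,"dy":4.6,"dz":-20.9,"spin":-0.3}]'; python3 -c "
from h import *
go(670.8,-42,313,-0.038)
s=cam('side');crop(s,290,130,450,250,'s6')
t=cam('top');crop(t,280,140,400,230,'t6')"
```

```text
time: 5.45
tool_pos: [609.7, -42.8, 311.4]
tcp_rot: [-1.605, 1.568, 3.07]
contact_force: [-0.6, 0.2, -1.4]
grip_width: 35.6
dx -0.18 dy 6.10 dz -0.31 spin 3.142
dx -0.18 dy 6.10 dz -0.31 spin -0.000
dx -0.18 dy 6.10 dz -0.31 spin -3.142
tilt [-3.2e-03  2.0e-04 -1.0e+00] cur yaw -0.038 q [-0.2   0.46  1.04 -0.    1.64 -0.16] tcp [609.7 -42.8 311.4] t 5.45 F [-0.64  0.15 -1.43]
s6 scale 5.0
t6 scale 6.666666666666667
```

View pics/s6.png

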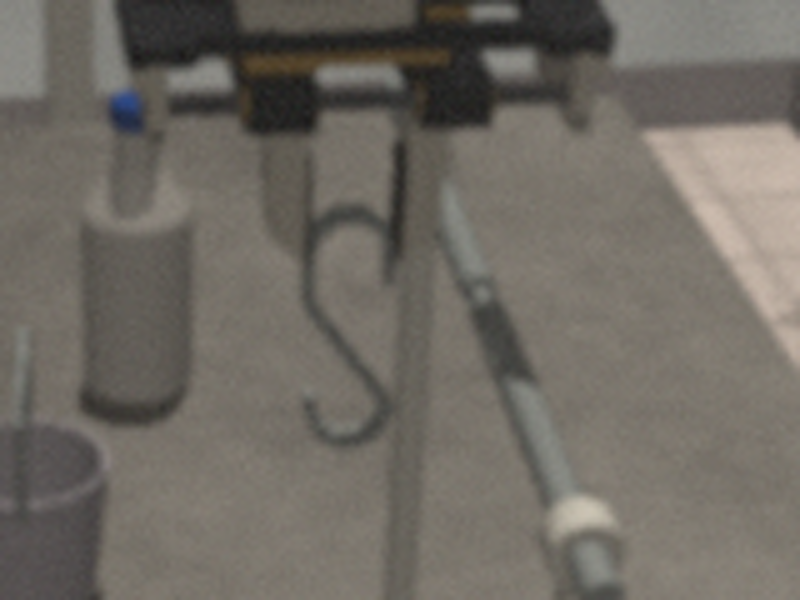

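```bash
python3 -c "
from h import *
s=cam('side')
o=sensors.get_obs();p=o['tool_pos']+[0,0,25.9]
for q in((0,0,18),(0,0,-92),(16,0,-16)): print((proj(s,p+q)-[290,130])*5)
go(670.8,-42,313,-0.038)"
```

```text
[354.41891163 207.64128276]
[344.7926288  439.01132193]
[389.13845637 279.50781793]
dx -0.04 dy 6.09 dz -0.41 spin 3.140
dx -0.04 dy 6.09 dz -0.41 spin -0.002
dx -0.04 dy 6.09 dz -0.41 spin -3.143
tilt [-1.e-03  1.e-04 -1.e+00] cur yaw -0.04 q [-0.2   0.46  1.04 -0.    1.64 -0.16] tcp [609.8 -43.7 312.6] t 5.6 F [ 0.21 -0.91  0.28]
```

```bash
python3 -m crank '[{"dx":-0.1,"dy":1.5,"dz":0,"spin":0},{"dx":-0.1,"dy":3,"dz":0,"spin":0},{"dx":-0.1,"dy":4,"dz":0,"spin":0},{"dx":-0.1,"dy":4.5,"dz":0,"spin":0},{"dx":0.1,"dy":4.8,"dz":0,"spin":0},{"dx":0.5,"dy":5.1,"dz":0,"spin":0},{"dx":1.0,"dy":5.7,"dz":0,"spin":0},{"dx":1.6,"dy":6.1,"dz":0,"spin":0},{"dx":2.4,"dy":6.1,"dz":0,"spin":0},{"dx":3.2,"dy":6.1,"dz":0,"spin":0},{"dx":3.8,"dy":6.1,"dz":0,"spin":0},{"dx":3.8,"dy":6.1,"dz":0,"spin":0},{"dx":3.8,"dy":6.1,"dz":0,"spin":0}]'; python3 -c "
from h import *
go(670.8,-42,268,-0.038)
s=cam('side');crop(s,330,130,450,220,'s7')
t=cam('top');crop(t,280,140,400,230,'t7')"
```

```text
time: 6.68
tool_pos: [670.8, -44.7, 274.7]
tcp_rot: [-1.795, 1.57, 2.879]
contact_force: [-1.0, -0.7, 0.3]
grip_width: 35.7
dx 0.67 dy -0.01 dz -0.27 spin 3.142
dx 0.67 dy -0.01 dz -0.27 spin 0.000
dx 0.67 dy -0.01 dz -0.27 spin -3.142
tilt [-9.e-04  2.e-04 -1.e+00] cur yaw -0.038 q [-0.18  0.6   0.9   0.    1.64 -0.14] tcp [670.8 -44.7 274.7] t 6.6833 F [-0.97 -0.69  0.27]
s7 scale 6.666666666666667
t7 scale 6.666666666666667
```

View pics/s7.png

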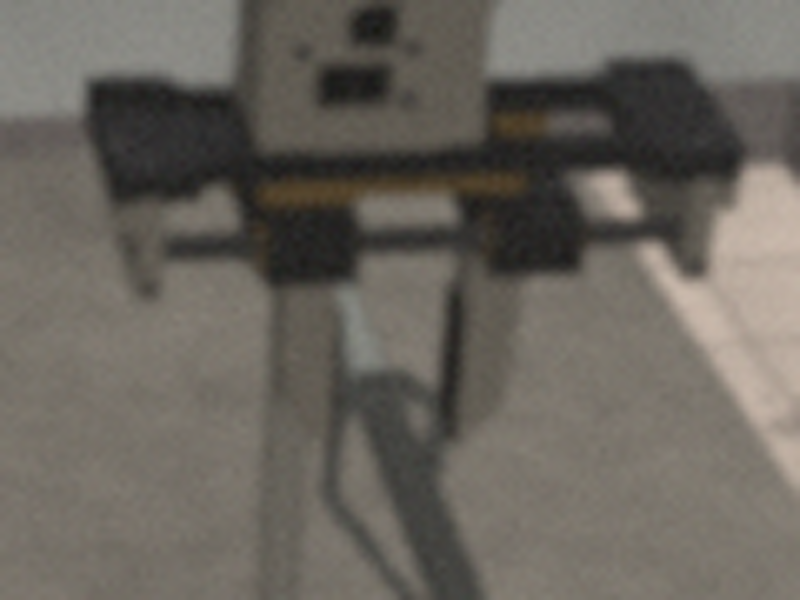

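The rail now runs through the upper bend (crop about (400,400)) with the hook over it. Creeping down to contact.

```bash
python3 -m crank '[{"dx":0.2,"dy":0,"dz":0,"spin":0},{"dx":0.4,"dy":0,"dz":0,"spin":0},{"dx":0.5,"dy":0,"dz":0,"spin":0},{"dx":0.5,"dy":0,"dz":0,"spin":0},{"dx":0.5,"dy":0,"dz":0,"spin":0}]';python3 -m crank '[{"dx":0.05,"dy":0,"dz":0,"spin":0},{"dx":0.1,"dy":0,"dz":0,"spin":0},{"dx":0.1,"dy":0,"dz":0,"spin":0},{"dx":0.1,"dy":0,"dz":0,"spin":0}]'
```

```text
time: 7.2
tool_pos: [671.2, -44.8, 270.0]
tcp_rot: [-2.414, 1.571, 2.261]
contact_force: [-0.4, 0.4, -0.5]
grip_width: 35.6
time: 7.53
tool_pos: [671.2, -44.8, 269.1]
tcp_rot: [3.099, 1.571, 1.491]
contact_force: [0.2, 0.0, -0.2]
grip_width: 35.5
```

```bash
python3 -m crank '[{"dx":0.05,"dy":0,"dz":0,"spin":0},{"dx":0.05,"dy":0,"dz":0,"spin":0},{"dx":0.05,"dy":0,"dz":0,"spin":0}]';python3 -m crank '[{"dx":0.05,"dy":0,"dz":0,"spin":0},{"dx":0.05,"dy":0,"dz":0,"spin":0},{"dx":0.05,"dy":0,"dz":0,"spin":0}]'
```

```text
time: 7.78
tool_pos: [671.2, -44.8, 268.6]
tcp_rot: [-2.906, 1.571, 1.769]
contact_force: [0.2, 0.4, -1.0]
grip_width: 35.7
time: 8.03
tool_pos: [671.2, -44.8, 268.1]
tcp_rot: [3.004, 1.571, 1.395]
contact_force: [-0.2, 0.6, -1.0]
grip_width: 35.9
```

```bash
python3 -m crank '[{"dx":0.05,"dy":0,"dz":0,"spin":0},{"dx":0.05,"dy":0,"dz":0,"spin":0},{"dx":0.05,"dy":0,"dz":0,"spin":0}]'
```

```text
time: 8.28
tool_pos: [671.3, -44.8, 268.0]
tcp_rot: [1.543, 1.57, -0.066]
contact_force: [-1.3, 0.1, 0.8]
grip_width: 35.5
```

```bash
python3 -m crank '[{"dx":0.05,"dy":0,"dz":0,"spin":0},{"dx":0.05,"dy":0,"dz":0,"spin":0},{"dx":0.05,"dy":0,"dz":0,"spin":0}]'
```

```text
time: 8.53
tool_pos: [671.3, -44.8, 267.8]
tcp_rot: [1.499, 1.57, -0.11]
contact_force: [-1.5, 0.1, 4.4]
grip_width: 35.6
```

```bash
python3 -m crank '[{"dx":0,"dy":-0.1,"dz":-0.1,"spin":0},{"dx":0,"dy":-0.1,"dz":-0.2,"spin":0},{"dx":0,"dy":-0.1,"dz":-0.3,"spin":0},{"dx":0,"dy":-0.1,"dz":-0.4,"spin":0},{"dx":0,"dy":-0.1,"dz":-0.5,"spin":0},{"dx":0,"dy":-0.1,"dz":-0.6,"spin":0},{"dx":0,"dy":-0.1,"dz":-0.6,"spin":0}]'
```

```text
time: 9.12
tool_pos: [670.8, -40.0, 267.9]
tcp_rot: [0.786, 1.568, -0.824]
contact_force: [0.8, -4.4, 5.0]
grip_width: 35.7
```

```bash
python3 -m crank '[{"dx":0,"dy":0,"dz":-0.1,"spin":0},{"dx":0,"dy":0,"dz":-0.2,"spin":0},{"dx":0,"dy":0,"dz":-0.3,"spin":0},{"dx":0,"dy":0,"dz":-0.4,"spin":0},{"dx":0,"dy":0,"dz":-0.5,"spin":0},{"dx":0,"dy":0,"dz":-0.5,"spin":0}]'
```

```text
time: 9.62
tool_pos: [671.0, -35.0, 267.8]
tcp_rot: [0.768, 1.568, -0.842]
contact_force: [1.1, -4.0, 6.0]
grip_width: 35.8
```

```bash
python3 -m crank '[{"dx":-0.02,"dy":0,"dz":-0.1,"spin":0},{"dx":-0.02,"dy":0,"dz":-0.2,"spin":0},{"dx":-0.02,"dy":0,"dz":-0.3,"spin":0},{"dx":-0.02,"dy":0,"dz":-0.4,"spin":0},{"dx":-0.02,"dy":0,"dz":-0.4,"spin":0}]'
```

```text
time: 10.03
tool_pos: [671.1, -30.6, 267.8]
tcp_rot: [0.852, 1.569, -0.758]
contact_force: [-0.2, -3.9, 5.3]
grip_width: 35.4
```

```bash
python3 -m crank '[{"dx":0,"dy":0,"dz":-0.1,"spin":0},{"dx":0,"dy":0,"dz":-0.2,"spin":0},{"dx":0,"dy":0,"dz":-0.2,"spin":0}]'
```

```text
time: 10.28
tool_pos: [671.1, -28.4, 267.7]
tcp_rot: [0.872, 1.569, -0.737]
contact_force: [2.3, -3.5, 5.1]
grip_width: 35.7
```

```bash
python3 -m crank '[{"dx":0,"dy":0,"dz":-0.1,"spin":0},{"dx":0,"dy":0,"dz":-0.2,"spin":0},{"dx":0,"dy":0,"dz":-0.2,"spin":0}]'
```

```text
time: 10.53
tool_pos: [670.3, -24.9, 266.3]
tcp_rot: [-2.156, 1.568, 2.519]
contact_force: [0.9, 0.9, -0.8]
grip_width: 35.6
```

```bash
python3 -m crank '[{"dx":0,"dy":0,"dz":-0.1,"spin":0},{"dx":0,"dy":0,"dz":-0.2,"spin":0},{"dx":0,"dy":0,"dz":-0.2,"spin":0}]'
```

```text
time: 10.78
tool_pos: [670.7, -23.0, 266.5]
tcp_rot: [-2.034, 1.569, 2.642]
contact_force: [0.8, 0.3, -0.5]
grip_width: 35.8
```

```bash
python3 -m crank '[{"dx":0.05,"dy":0,"dz":0,"spin":0},{"dx":0.1,"dy":0,"dz":0,"spin":0},{"dx":0.15,"dy":0,"dz":0,"spin":0},{"dx":0.15,"dy":0,"dz":0,"spin":0}]'
```

```text
time: 11.12
tool_pos: [670.9, -23.8, 265.6]
tcp_rot: [-2.135, 1.57, 2.54]
contact_force: [1.1, 0.2, -0.2]
grip_width: 35.2
```

```bash
python3 -m crank '[{"dx":0.05,"dy":0,"dz":0,"spin":0},{"dx":0.1,"dy":0,"dz":0,"spin":0},{"dx":0.1,"dy":0,"dz":0,"spin":0}]'
```

```text
time: 11.37
tool_pos: [670.9, -23.8, 264.7]
tcp_rot: [-2.243, 1.571, 2.431]
contact_force: [-0.6, 0.3, -0.7]
grip_width: 35.7
```

```bash
python3 -m crank '[{"dx":0.05,"dy":0,"dz":0,"spin":0},{"dx":0.1,"dy":0,"dz":0,"spin":0},{"dx":0.1,"dy":0,"dz":0,"spin":0}]'
```

```text
time: 11.62
tool_pos: [670.9, -23.8, 263.7]
tcp_rot: [-2.149, 1.571, 2.526]
contact_force: [-0.7, 1.0, -1.0]
grip_width: 35.9
```

```bash
python3 -m crank '[{"dx":0.05,"dy":0,"dz":0,"spin":0},{"dx":0.05,"dy":0,"dz":0,"spin":0},{"dx":0.05,"dy":0,"dz":0,"spin":0}]'
```

```text
time: 11.87
tool_pos: [671.0, -23.8, 263.5]
tcp_rot: [1.603, 1.57, -0.005]
contact_force: [-0.1, -0.2, -0.4]
grip_width: 35.4
```

```bash
python3 -m crank '[{"dx":0.03,"dy":0,"dz":0,"spin":0},{"dx":0.03,"dy":0,"dz":0,"spin":0},{"dx":0.03,"dy":0,"dz":0,"spin":0}]'; python3 -c "
from h import *
s=cam('side');crop(s,330,130,450,220,'s8')"
```

```text
time: 12.12
tool_pos: [671.1, -23.8, 263.4]
tcp_rot: [1.554, 1.57, -0.055]
contact_force: [-0.4, -0.1, 1.6]
grip_width: 35.9
s8 scale 6.666666666666667
```

View pics/s8.png

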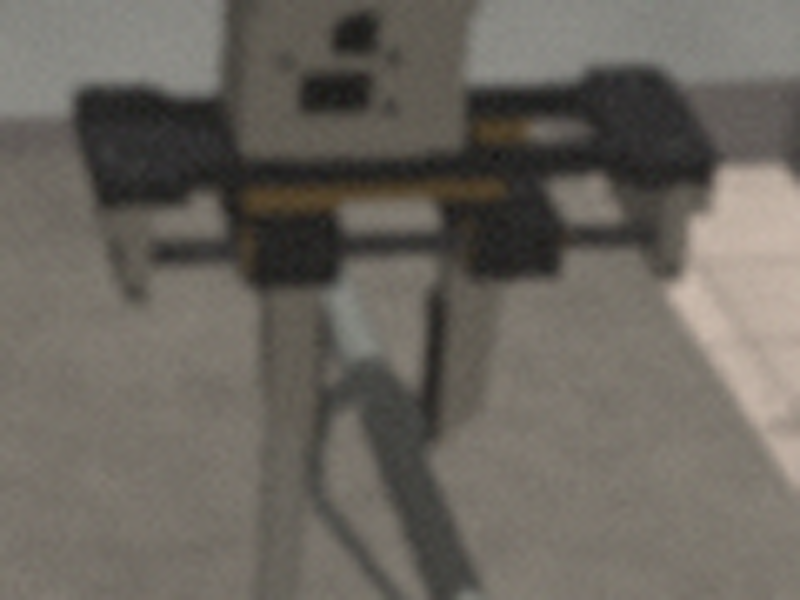

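```bash
python3 -m crank '[{"dx":0,"dy":0,"dz":0,"spin":0},{"dx":0,"dy":0,"dz":0,"spin":0},{"dx":0,"dy":0,"dz":0,"spin":0},{"dx":0,"dy":0,"dz":0,"spin":0},{"dx":0,"dy":0,"dz":0,"spin":0},{"dx":0,"dy":0,"dz":0,"spin":0},{"dx":0,"dy":0,"dz":0,"spin":0},{"dx":0,"dy":0,"dz":0,"spin":0},{"dx":0,"dy":0,"dz":0,"spin":0},{"dx":0,"dy":0,"dz":0,"spin":0}]' 90
python3 -m crank '[{"dx":-1,"dy":0,"dz":0,"spin":0},{"dx":-3,"dy":0,"dz":0,"spin":0},{"dx":-6,"dy":0,"dz":0,"spin":0},{"dx":-9,"dy":0,"dz":0,"spin":0},{"dx":-10,"dy":0,"dz":0,"spin":0},{"dx":-10,"dy":0,"dz":0,"spin":0}]'
python3 -c "
from h import *
s=cam('side');crop(s,330,130,450,220,'s9');t=cam('top');crop(t,190,150,310,240,'t9');crop(s,240,180,330,262,'s9p')"
```

```text
time: 13.0
tool_pos: [671.0, -23.8, 263.0]
tcp_rot: [2.876, 1.571, 1.267]
contact_force: [-0.0, -0.0, 0.3]
grip_width: 82.4
time: 13.5
tool_pos: [671.8, -23.9, 367.7]
tcp_rot: [1.476, 1.563, -0.132]
contact_force: [0.2, 0.6, -0.1]
grip_width: 82.3
s9 scale 6.666666666666667
t9 scale 6.666666666666667
s9p scale 7.317073170731708
```

View pics/s9.png

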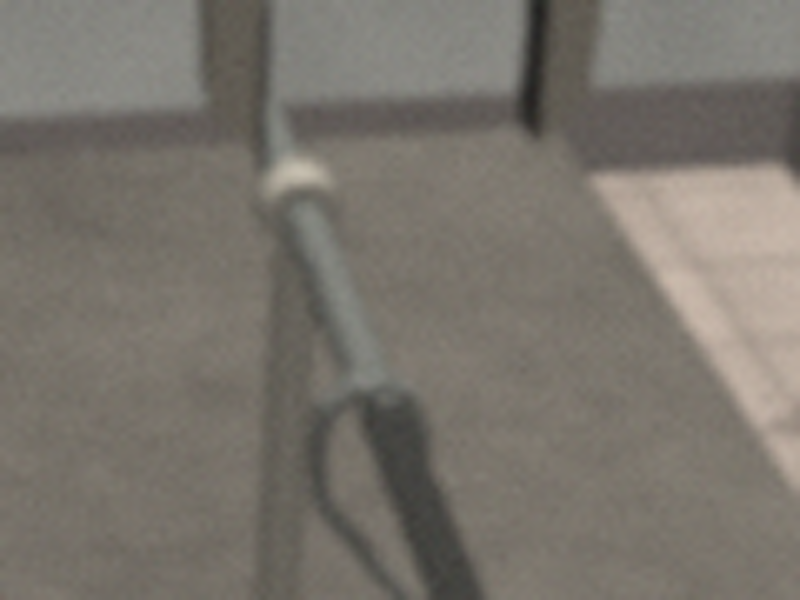

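```bash
python3 -c "
from h import *
np.set_printoptions(precision=1,suppress=True)
t=cam('top');s=cam('side')
# orange handle mask in top
f=t['frame'].astype(int);m=((f[:,:,2]-f[:,:,0])>40)&(f[:,:,1]>100);m[:, :190]=0;m[:,290:]=0;m[:230]=0;m[330:]=0
m=m.astype(np.uint8);p=cv2.findNonZero(m);r=cv2.minAreaRect(p);print(r)
pb=[onz(t,b,80) for b in cv2.boxPoints(r)];print(pb)
U=lambda x,y:(190+x/6.667,230+y/6.667)
V=lambda x,y:(240+x/8.333,190+y/8.333)
print('rim',onz(t,U(217,227),80),'L',onz(t,U(88,225),80),'R',onz(t,U(345,230),80))
print('bail',onz(t,U(201,226.5),140),onz(t,U(62,210),140),onz(t,U(340,243),140))
print('handle end tri',tri(t,U(167,557),s,V(88,267)))
print('handle near tri',tri(t,U(197,350),s,V(325,268)))
print('bail top tri',tri(t,U(201,226.5),s,V(456,55)))
f2=s['frame'].astype(int);m=((f2[:,:,2]-f2[:,:,0])>25)&(f2[:,:,2]>80);m[:,:240]=0;m[:,285:]=0;m[:210]=0;m[240:]=0
print('side handle box',cv2.boundingRect(m.astype(np.uint8)))
"
```

```text
((216.62998962402344, 297.5899658203125), (6.222539901733398, 31.536964416503906), 8.130102157592773)
[array([371.7, 254.7,  80. ]), array([446.5, 246.4,  80. ]), array([444.7, 231.5,  80. ]), array([369.9, 239.8,  80. ])]
rim [488.9 231.4  80. ] L [488.6 278.1  80. ] R [488.8 185.   80. ]
bail [488.8 226.2 140. ] [493.5 274.3 140. ] [484.1 178.  140. ]
handle end tri (array([370.7, 245.5,  80.9]), np.float64(1.315678245622946))
handle near tri (array([446. , 237.1,  79.7]), np.float64(3.3017474127041755))
bail top tri (array([490.1, 221.7, 163.6]), np.float64(2.646021654008495))
side handle box (250, 220, 29, 10)
```

View pics/s9p.png

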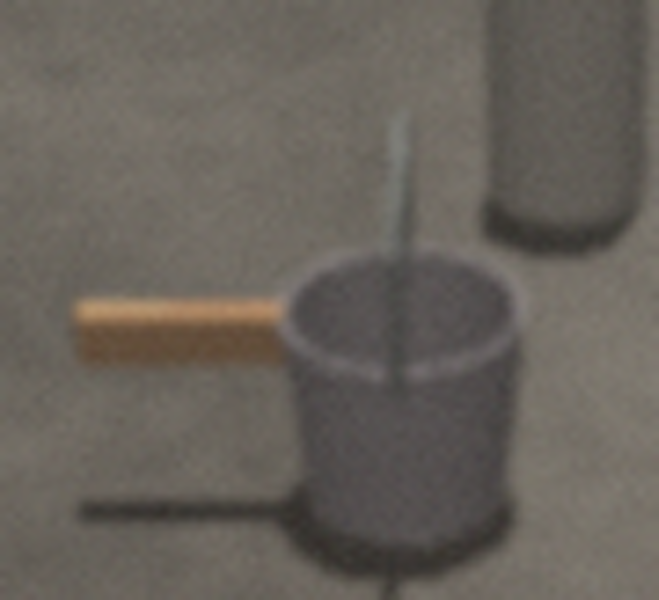

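```bash
python3 -c "
from h import *
go(405,243,160,1.46)"
```

```text
dx 20.23 dy -27.49 dz -25.64 spin 1.644
dx 20.23 dy -27.49 dz -25.64 spin -1.498
dx 20.23 dy -27.49 dz -25.64 spin -4.640
tilt [-3.e-03  6.e-04 -1.e+00] cur yaw -0.038 q [-0.15  0.61  0.66  0.    1.87 -0.11] tcp [670.6 -23.8 361.3] t 13.7 F [ 0.32  0.13 -0.16]
```

```bash
python3 -m crank '[{"dx":0,"dy":-3,"dz":-2.5,"spin":-0.12},{"dx":0,"dy":-6,"dz":-5,"spin":-0.24},{"dx":0,"dy":-9,"dz":-7.5,"spin":-0.36},{"dx":0,"dy":-12,"dz":-10,"spin":-0.48},{"dx":2,"dy":-15,"dz":-12.5,"spin":-0.6},{"dx":4,"dy":-18,"dz":-15,"spin":-0.72},{"dx":6,"dy":-20.5,"dz":-17.5,"spin":-0.84},{"dx":8.5,"dy":-22.5,"dz":-20,"spin":-0.96},{"dx":11.5,"dy":-24,"dz":-22.5,"spin":-1.08},{"dx":14.5,"dy":-26,"dz":-24,"spin":-1.2},{"dx":17.5,"dy":-27.5,"dz":-25.6,"spin":-1.32},{"dx":20.2,"dy":-27.5,"dz":-25.6,"spin":-1.44},{"dx":20.2,"dy":-27.5,"dz":-25.6,"spin":-1.5},{"dx":20.2,"dy":-27.5,"dz":-25.6,"spin":-1.5},{"dx":20.2,"dy":-27.5,"dz":-25.6,"spin":-1.5}]' 50
python3 -c "
from h import *
go(405,243,50,1.46)"
```

```text
time: 14.95
tool_pos: [405.5, 242.3, 160.5]
tcp_rot: [-2.7, 1.569, -2.811]
contact_force: [-0.3, 0.2, 0.6]
grip_width: 45.7
dx 11.05 dy 0.07 dz -0.04 spin 3.142
dx 11.05 dy 0.07 dz -0.04 spin -0.000
dx 11.05 dy 0.07 dz -0.04 spin -3.142
tilt [-1.2e-03 -4.0e-04 -1.0e+00] cur yaw 1.46 q [ 0.38  0.29  1.73  0.    1.13 -1.08] tcp [405.5 242.3 160.5] t 14.95 F [-0.3   0.21  0.63]
```

```bash
python3 -m crank '[{"dx":4,"dy":0,"dz":0,"spin":0},{"dx":7.5,"dy":0.1,"dz":0,"spin":0},{"dx":10,"dy":0.1,"dz":0,"spin":0},{"dx":11,"dy":0.1,"dz":0,"spin":0},{"dx":11,"dy":0.1,"dz":0,"spin":0},{"dx":11,"dy":0.1,"dz":0,"spin":0}]'
python3 -m crank '[{"dx":0,"dy":0,"dz":0,"spin":0},{"dx":0,"dy":0,"dz":0,"spin":0},{"dx":0,"dy":0,"dz":0,"spin":0},{"dx":0,"dy":0,"dz":0,"spin":0},{"dx":0,"dy":0,"dz":0,"spin":0},{"dx":0,"dy":0,"dz":0,"spin":0},{"dx":0,"dy":0,"dz":0,"spin":0},{"dx":0,"dy":0,"dz":0,"spin":0},{"dx":0,"dy":0,"dz":0,"spin":0}]' 5
python3 -c "
from h import *
go(405,243,50,1.46)
s=cam('side');crop(s,230,170,350,260,'s10')"
```

```text
time: 15.45
tool_pos: [406.5, 243.4, 51.4]
tcp_rot: [0.696, 1.57, 0.585]
contact_force: [0.2, 1.0, 0.1]
grip_width: 45.7
time: 16.2
tool_pos: [406.0, 243.5, 51.2]
tcp_rot: [1.481, 1.571, 1.372]
contact_force: [-1.2, 0.0, 3.9]
grip_width: 10.8
dx 0.12 dy -0.06 dz -0.09 spin 3.144
dx 0.12 dy -0.06 dz -0.09 spin 0.002
dx 0.12 dy -0.06 dz -0.09 spin -3.140
tilt [ 0.e+00  2.e-04 -1.e+00] cur yaw 1.462 q [ 0.38  0.44  1.86  0.    0.84 -1.08] tcp [406.  243.5  51.2] t 16.2 F [-1.24  0.03  3.9 ]
s10 scale 6.666666666666667
```

View pics/s10.png

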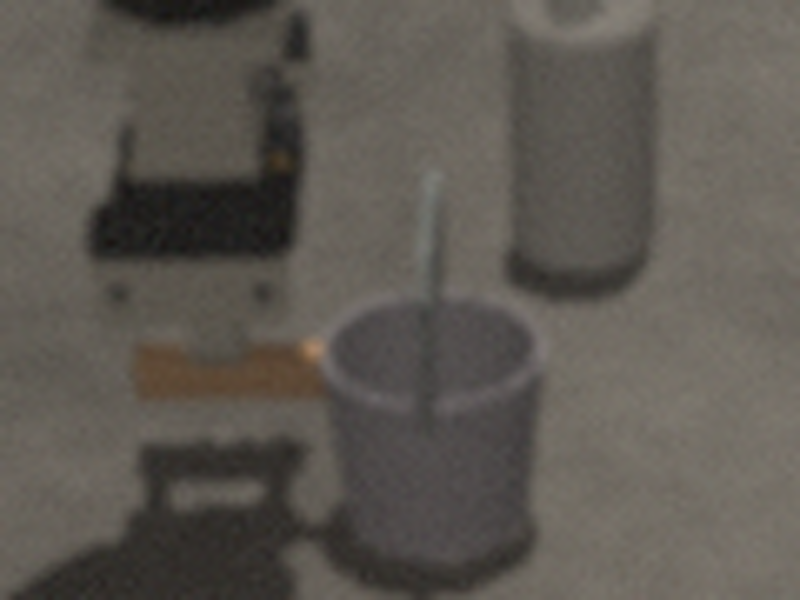

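```bash
python3 -c "
from h import *
s=cam('side');p=sensors.get_obs()['tool_pos']
for d in((0,0,0),(0,-6,0),(0,-20,0),(0,-20,10),(0,-6,29),(-9,-8,0),(0,-8,19)): print(d,(proj(s,p+np.array(d))-[230,170])*6.667)
o=sensors.get_obs();print(o['contact_force'],o['grip_width'])
crop(s,240,210,300,245,'s11')"
```

```text
(0, 0, 0) [226.95554063 405.63691043]
(0, -6, 0) [227.51787233 413.35333943]
(0, -20, 0) [228.8446883  431.56017559]
(0, -20, 10) [227.41768793 410.72575373]
(0, -6, 29) [223.36927772 352.79559174]
(-9, -8, 0) [205.59574603 417.43256434]
(0, -8, 19) [224.99628642 376.37943609]
[-2.62750297 -0.45756769  5.49749298] 10.783075843675002
s11 scale 13.333333333333334
```

View pics/s11.png

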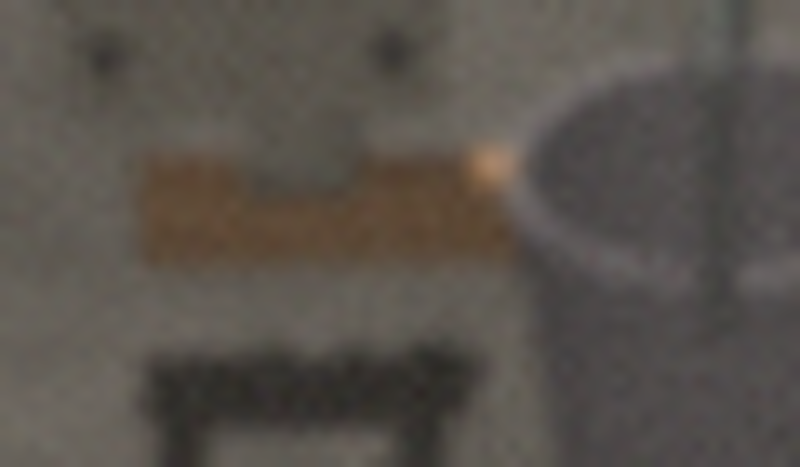

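The near fingertip appears to end at about (215,360), only at the upper part of the handle front face, so the bite looks shallow. I'll reopen, go 12 mm deeper and regrip.

```bash
python3 -m crank '[{"dx":0,"dy":0,"dz":0,"spin":0},{"dx":0,"dy":0,"dz":0,"spin":0},{"dx":0,"dy":0,"dz":0,"spin":0},{"dx":0,"dy":0,"dz":0,"spin":0},{"dx":0.3,"dy":0,"dz":0,"spin":0},{"dx":0.8,"dy":0,"dz":0,"spin":0},{"dx":1.2,"dy":0,"dz":0,"spin":0},{"dx":1.2,"dy":0,"dz":0,"spin":0}]' 35
python3 -c "
from h import *
s=cam('side');crop(s,240,195,300,240,'s12')"
python3 -m crank '[{"dx":0,"dy":0,"dz":0,"spin":0},{"dx":0,"dy":0,"dz":0,"spin":0},{"dx":0,"dy":0,"dz":0,"spin":0},{"dx":0,"dy":0,"dz":0,"spin":0},{"dx":0,"dy":0,"dz":0,"spin":0},{"dx":0,"dy":0,"dz":0,"spin":0},{"dx":0,"dy":0,"dz":0,"spin":0},{"dx":0,"dy":0,"dz":0,"spin":0}]' 5
python3 -c "
from h import *
s=cam('side');crop(s,240,195,300,240,'s13')"
```

```text
time: 16.97
tool_pos: [405.3, 243.2, 38.0]
tcp_rot: [-2.691, 1.569, -2.8]
contact_force: [0.3, -1.0, 0.2]
grip_width: 32.4
s12 scale 13.333333333333334
time: 17.68
tool_pos: [406.1, 243.4, 39.1]
tcp_rot: [0.458, 1.571, 0.349]
contact_force: [-0.0, -0.8, 1.1]
grip_width: 11.7
s13 scale 13.333333333333334
```

View pics/s12.png

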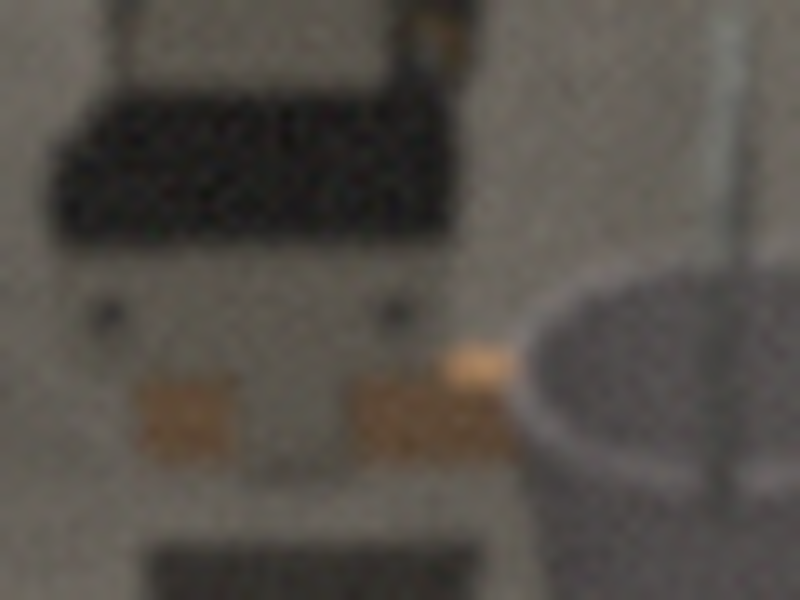

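View pics/s13.png

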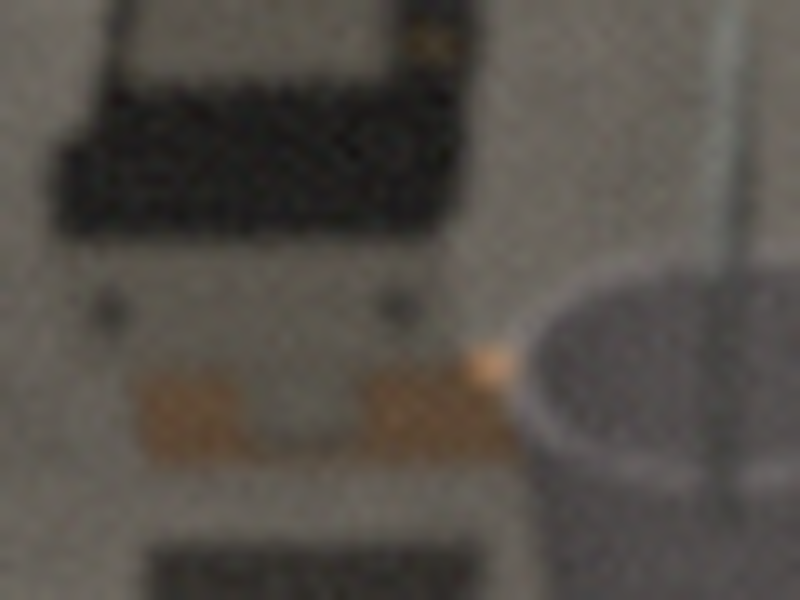

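```bash
python3 -m crank '[{"dx":0,"dy":0,"dz":0,"spin":0},{"dx":0,"dy":0,"dz":0,"spin":0},{"dx":-0.3,"dy":0,"dz":0,"spin":0},{"dx":-1,"dy":0,"dz":0,"spin":0},{"dx":-2,"dy":0,"dz":0,"spin":0},{"dx":-3.5,"dy":0,"dz":0,"spin":0},{"dx":-5,"dy":0,"dz":0,"spin":0},{"dx":-6,"dy":0,"dz":0,"spin":0},{"dx":-6,"dy":0,"dz":0,"spin":0},{"dx":-6,"dy":0,"dz":0,"spin":0}]'
python3 -c "
from h import *
o=sensors.get_obs();print(o['grip_width'],o['moment'])
s=cam('side');crop(s,230,150,350,240,'s14');crop(s,340,160,420,240,'s14h')"
```

```text
time: 18.57
tool_pos: [405.9, 243.6, 99.3]
tcp_rot: [0.804, 1.57, 0.695]
contact_force: [-0.7, 0.3, -3.7]
grip_width: 11.8
11.828577011857124 [0.06560714 0.18690451 0.01914867]
s14 scale 6.666666666666667
s14h scale 7.5
```

View pics/s14.png

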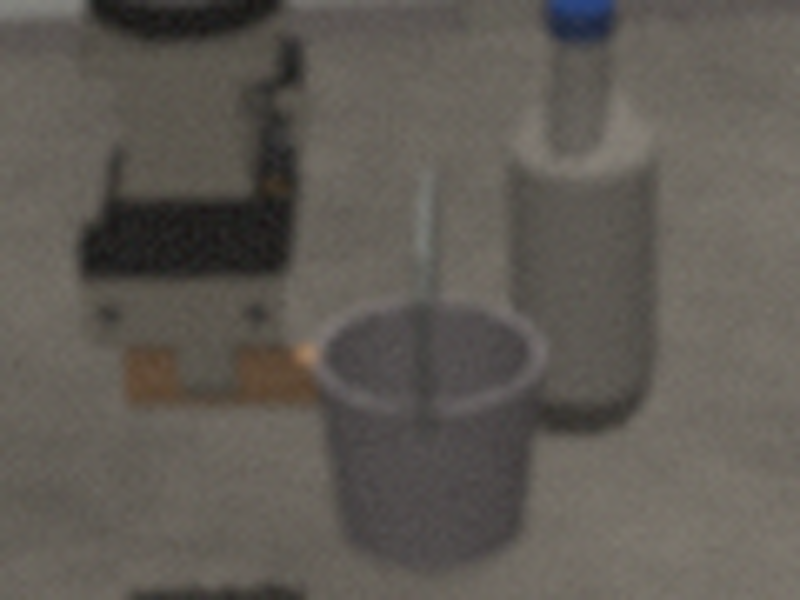

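View pics/s14h.png

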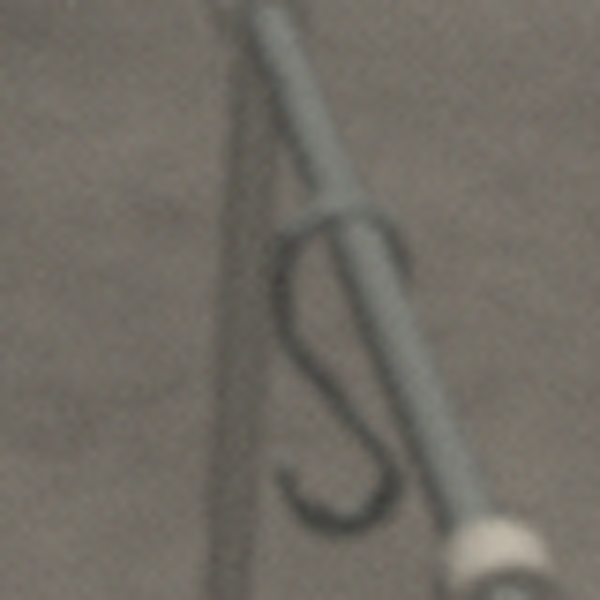

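```bash
python3 -c "
from h import *
s=cam('side');t=cam('top')
o=sensors.get_obs();p=o['tool_pos'];
def R(y): return np.array([[np.cos(y),-np.sin(y),0],[np.sin(y),np.cos(y),0],[0,0,1]])
P=lambda y,v:p+R(-.11)@np.array([84.2+v[0],y+v[1],v[2]-39.1])
for y in(-2,):
  for n,v in dict(bfar=(0,46.5,140),bnear=(0,-46.5,140),rimR=(46,0,80),rimL=(-46,0,80),rimN=(0,-46,80),rimF=(0,46,80),hend=(-121,0,80)).items(): print(n,((proj(s,P(y,v))-[230,150])*6.667).round(),proj(t,P(y,v)).round(1))
H=np.array([671,-23.8,289.4])
for n,v in dict(apex=(0,0,18),tip=(-17,0,-68),bot=(0,0,-92),curlR=(17,0,-74),legR=(-18,0,0),free=(16,0,-16)).items(): print(n,((proj(s,H+R(-.038)@np.array(v))-[340,160])*7.5).round())
go(600,-20,120,1.53)
crop(t,190,220,290,295,'t14')"
```

```text
bfar [423. 165.] [191.6 261. ]
bnear [417. 274.] [233.6 266.6]
rimR [540. 352.] [220.5 244.1]
rimL [309. 354.] [214.9 283.8]
rimN [421. 411.] [237.5 266.6]
rimF [427. 298.] [197.9 261.3]
hend [119. 355.] [210.2 316.4]
apex [349. 200.]
tip [274. 462.]
bot [325. 528.]
curlR [385. 474.]
legR [283. 259.]
free [396. 303.]
dx -2.20 dy -24.06 dz 22.21 spin 3.074
dx -2.20 dy -24.06 dz 22.21 spin -0.068
dx -2.20 dy -24.06 dz 22.21 spin -3.210
tilt [-1.7e-03 -5.0e-04 -1.0e+00] cur yaw 1.462 q [ 0.38  0.37  1.81  0.    0.97 -1.08] tcp [405.3 243.2  98.2] t 18.7167 F [-0.47 -0.56 -3.58]
t14 scale 8.0
```

View pics/t14.png

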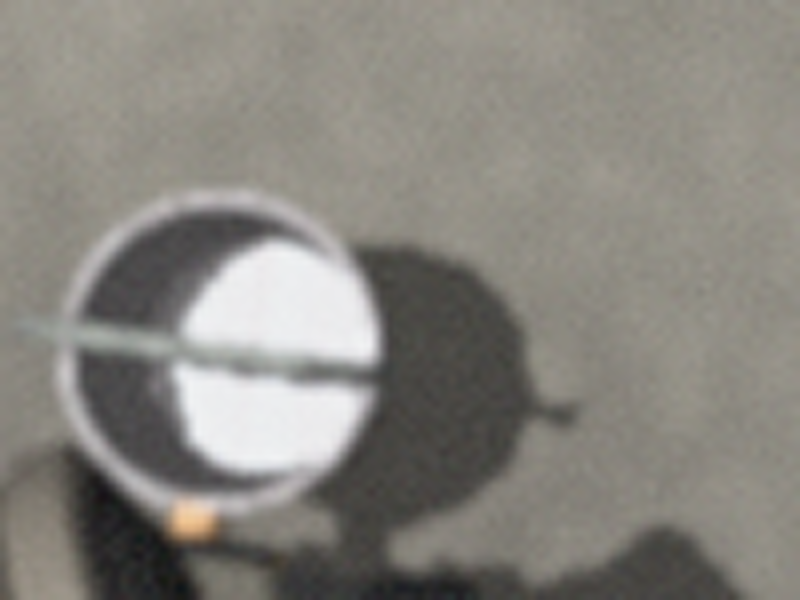

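```bash
python3 -c "
from h import *
go(525,-16.3,150,1.533)"
```

```text
dx -5.18 dy -24.51 dz 14.71 spin 3.071
dx -5.18 dy -24.51 dz 14.71 spin -0.071
dx -5.18 dy -24.51 dz 14.71 spin -3.213
tilt [-1.7e-03 -5.0e-04 -1.0e+00] cur yaw 1.462 q [ 0.38  0.37  1.81  0.    0.97 -1.08] tcp [405.3 243.2  98.2] t 18.7167 F [-0.47 -0.56 -3.58]
```

```bash
python3 -m crank '[{"dx":-0.5,"dy":-0.3,"dz":0.2,"spin":0},{"dx":-1.5,"dy":-1,"dz":0.6,"spin":0},{"dx":-2.5,"dy":-2.2,"dz":1.3,"spin":-0.01},{"dx":-3.5,"dy":-3.8,"dz":2.3,"spin":-0.02},{"dx":-4.5,"dy":-5.8,"dz":3.5,"spin":-0.03},{"dx":-5.2,"dy":-8,"dz":4.8,"spin":-0.04},{"dx":-5.2,"dy":-10.2,"dz":6.1,"spin":-0.05},{"dx":-5.2,"dy":-12.4,"dz":7.4,"spin":-0.06},{"dx":-5.2,"dy":-14.6,"dz":8.8,"spin":-0.07},{"dx":-5.2,"dy":-16.8,"dz":10.1,"spin":-0.07},{"dx":-5.2,"dy":-19,"dz":11.4,"spin":-0.07},{"dx":-5.2,"dy":-21,"dz":12.6,"spin":-0.07},{"dx":-5.2,"dy":-22.6,"dz":13.6,"spin":-0.07},{"dx":-5.2,"dy":-23.7,"dz":14.2,"spin":-0.07},{"dx":-5.2,"dy":-24.3,"dz":14.6,"spin":-0.07},{"dx":-5.2,"dy":-24.5,"dz":14.7,"spin":-0.07},{"dx":-5.2,"dy":-24.5,"dz":14.7,"spin":-0.07},{"dx":-5.2,"dy":-24.5,"dz":14.7,"spin":-0.07},{"dx":-5.2,"dy":-24.5,"dz":14.7,"spin":-0.07}]'
python3 -c "
from h import *
go(528,-16.3,138.5,1.533)
s=cam('side');crop(s,300,140,420,230,'s15');cv2.imwrite('pics/s15f.png',s['frame'])"
```

```text
time: 20.3
tool_pos: [525.1, -15.1, 151.0]
tcp_rot: [2.321, 1.57, 2.283]
contact_force: [0.8, -0.3, -3.0]
grip_width: 12.1
dx 1.25 dy -0.11 dz 0.29 spin 3.142
dx 1.25 dy -0.11 dz 0.29 spin 0.000
dx 1.25 dy -0.11 dz 0.29 spin -3.141
tilt [-3.e-04  4.e-04 -1.e+00] cur yaw 1.533 q [-0.17  0.39  1.6   0.    1.15 -1.71] tcp [525.1 -15.1 151. ] t 20.3 F [ 0.78 -0.34 -2.95]
s15 scale 6.666666666666667
```

View pics/s15.png

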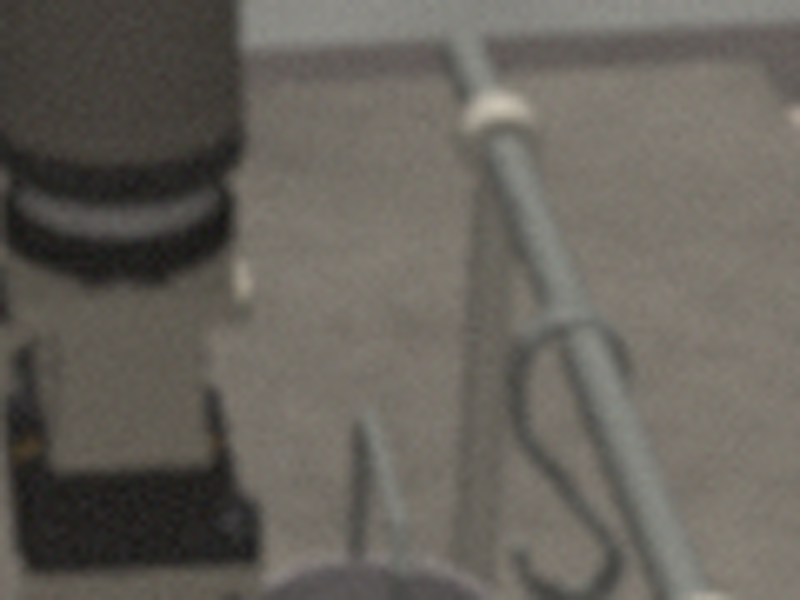

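View pics/s15f.png

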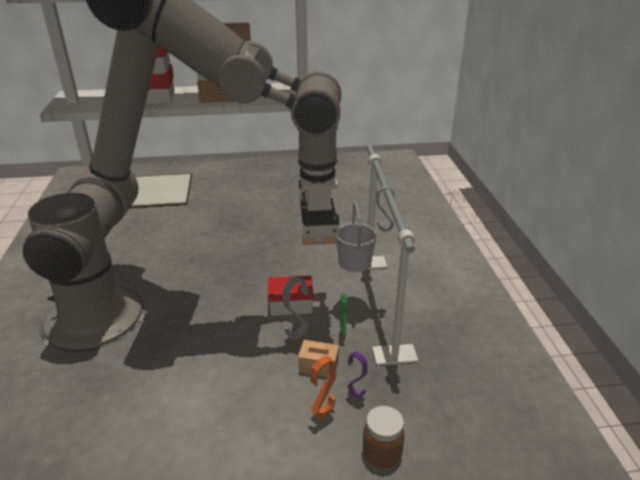

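```bash
cat >> h.py <<'E'
def Rz(y): return np.array([[np.cos(y),-np.sin(y),0],[np.sin(y),np.cos(y),0],[0,0,1]])
def bail(p,yw=-.038,v=(0,0,0)): return p+Rz(yw)@np.array([84.5+v[0],-2+v[1],100.9+v[2]])
E
python3 -c "
from h import *
s=cam('side');t=cam('top')
p=sensors.get_obs()['tool_pos'];print(p)
for v in((0,46.5,0),(0,0,0),(0,-46.5,0)): print(((proj(s,bail(p,v=v))-[300,140])*6.667).round())
H=np.array([672.5,-23.8,289.4])
for n,v in dict(apex=(0,0,18),tip=(-17,0,-68),bot=(0,0,-92),curlR=(17,0,-74),legR=(-18,0,0)).items(): print(n,((proj(s,H+Rz(-.038)@np.array(v))-[300,140])*6.667).round())
crop(s,330,190,410,250,'s16')
crop(t,290,150,390,225,'t16')"
```

```text
[525.36141032 -15.36298549 151.12321047]
[361. 400.]
[381. 469.]
[402. 542.]
apex [581. 311.]
tip [514. 544.]
bot [560. 602.]
curlR [614. 554.]
legR [523. 363.]
s16 scale 10.0
t16 scale 8.0
```

View pics/s16.png

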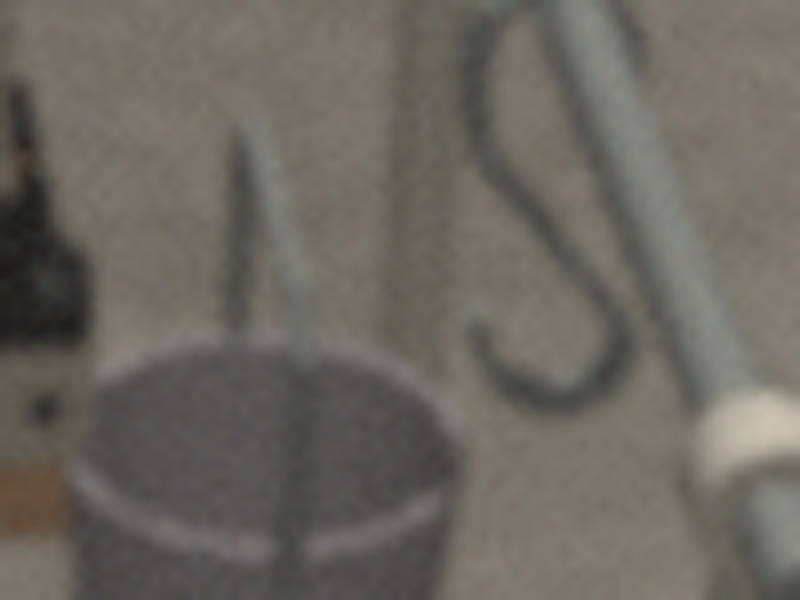

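View pics/t16.png

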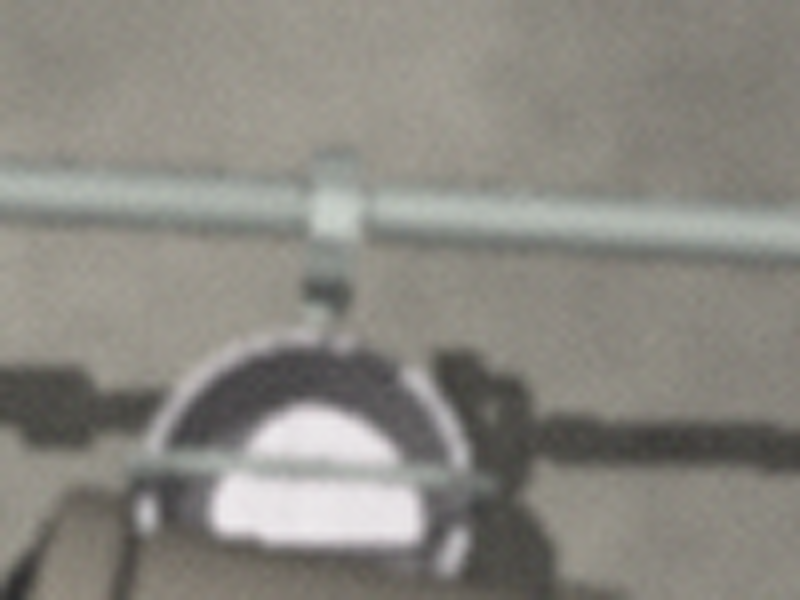

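```bash
python3 -c "
from h import *
t=cam('top')
print(onz(t,(290+312/8,150+475/8),252),onz(t,(290+337/8,150+215/8),304), bail(sensors.get_obs()['tool_pos']))
print(onz(t,(290+135/8,150+462/8),252),onz(t,(290+490/8,150+487/8),252))
go(528,-16.3,138.5,1.533);go(561,-17,136.5,1.533);go(582,-18,128.5,1.533);go(590,-18,116.5,1.533)"
```

```text
[607.99161324 -19.74267322 252.        ] [668.2059267  -23.87900171 304.        ] [609.79689411 -20.71021349 252.03886888]
[610.46975582  26.83709822 252.        ] [605.7844785  -66.54561677 252.        ]
dx 1.26 dy -0.07 dz 0.26 spin 3.141
dx 1.26 dy -0.07 dz 0.26 spin -0.000
dx 1.26 dy -0.07 dz 0.26 spin -3.142
tilt [ 2.e-04  1.e-04 -1.e+00] cur yaw 1.533 q [-0.18  0.39  1.6   0.    1.15 -1.71] tcp [525.4 -15.5 151.1] t 20.5 F [-0.06 -0.96 -3.13]
dx 1.46 dy -0.01 dz 3.56 spin 3.141
dx 1.46 dy -0.01 dz 3.56 spin -0.000
dx 1.46 dy -0.01 dz 3.56 spin -3.142
tilt [ 2.e-04  1.e-04 -1.e+00] cur yaw 1.533 q [-0.18  0.39  1.6   0.    1.15 -1.71] tcp [525.4 -15.5 151.1] t 20.5 F [-0.06 -0.96 -3.13]
dx 2.26 dy -0.04 dz 5.66 spin 3.141
dx 2.26 dy -0.04 dz 5.66 spin -0.000
dx 2.26 dy -0.04 dz 5.66 spin -3.142
tilt [ 2.e-04  1.e-04 -1.e+00] cur yaw 1.533 q [-0.18  0.39  1.6   0.    1.15 -1.71] tcp [525.4 -15.5 151.1] t 20.5 F [-0.06 -0.96 -3.13]
dx 3.46 dy -0.01 dz 6.46 spin 3.141
dx 3.46 dy -0.01 dz 6.46 spin -0.000
dx 3.46 dy -0.01 dz 6.46 spin -3.142
tilt [ 2.e-04  1.e-04 -1.e+00] cur yaw 1.533 q [-0.18  0.39  1.6   0.    1.15 -1.71] tcp [525.4 -15.5 151.1] t 20.5 F [-0.06 -0.96 -3.13]
```

```bash
python3 -m crank '[{"dx":0.3,"dy":0,"dz":0.4,"spin":0},{"dx":0.8,"dy":-0.1,"dz":1.2,"spin":0},{"dx":1.1,"dy":-0.1,"dz":2.2,"spin":0},{"dx":1.4,"dy":-0.1,"dz":3,"spin":0},{"dx":1.4,"dy":-0.1,"dz":3.5,"spin":0},{"dx":1.4,"dy":-0.1,"dz":3.5,"spin":0},{"dx":1.4,"dy":-0.1,"dz":3.5,"spin":0}]'
python3 -c "
from h import *
s=cam('side');crop(s,340,180,420,240,'s17')
p=sensors.get_obs()['tool_pos'];H=np.array([673.5,-23.8,288.4])
for v in((0,46.5,0),(0,-2,0),(0,-46.5,0)): print(((proj(s,bail(p,v=v))-[340,180])*10).round())
print((Rz(.038)@(bail(p)-H)).round(1))
go(582,-18,128.5,1.533)"
```

```text
time: 21.08
tool_pos: [560.7, -18.4, 136.7]
tcp_rot: [2.871, 1.57, 2.833]
contact_force: [0.6, 0.2, -2.1]
grip_width: 11.8
s17 scale 10.0
[294. 252.]
[329. 361.]
[364. 466.]
[-28.7  -0.9 -50.7]
dx 0.83 dy 0.12 dz 2.16 spin 3.141
dx 0.83 dy 0.12 dz 2.16 spin -0.001
dx 0.83 dy 0.12 dz 2.16 spin -3.143
tilt [-6.e-04  2.e-04 -1.e+00] cur yaw 1.532 q [-0.17  0.46  1.52  0.    1.16 -1.7 ] tcp [560.4 -18.4 136.8] t 21.1333 F [-0.35  0.38 -2.55]
```

View pics/s17.png

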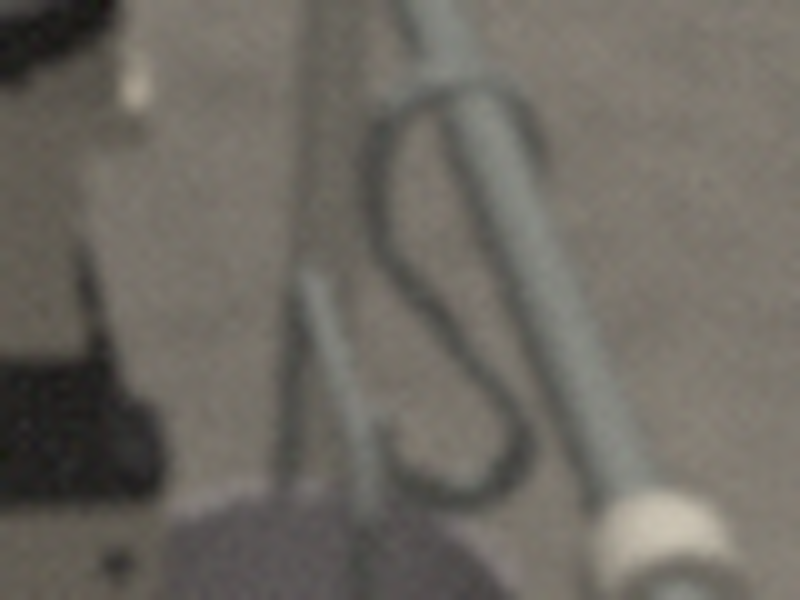

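```bash
python3 -m crank '[{"dx":0.2,"dy":0,"dz":0.4,"spin":0},{"dx":0.4,"dy":0,"dz":1,"spin":0},{"dx":0.7,"dy":0,"dz":1.6,"spin":0},{"dx":0.9,"dy":0,"dz":2.1,"spin":0},{"dx":0.9,"dy":0,"dz":2.1,"spin":0},{"dx":0.9,"dy":0,"dz":2.1,"spin":0}]'
python3 -c "
from h import *
s=cam('side');crop(s,340,180,420,240,'s18')
p=sensors.get_obs()['tool_pos'];H=np.array([673.5,-23.8,288.4])
print((proj(s,bail(p))-[340,180])*10,(Rz(.038)@(bail(p)-H)).round(1))"
```

```text
time: 21.63
tool_pos: [581.5, -19.2, 127.6]
tcp_rot: [2.924, 1.57, 2.885]
contact_force: [-0.7, 0.9, -2.6]
grip_width: 11.8
s18 scale 10.0
[419.62461849 386.99547598] [ -7.7  -0.9 -59.7]
```

View pics/s18.png

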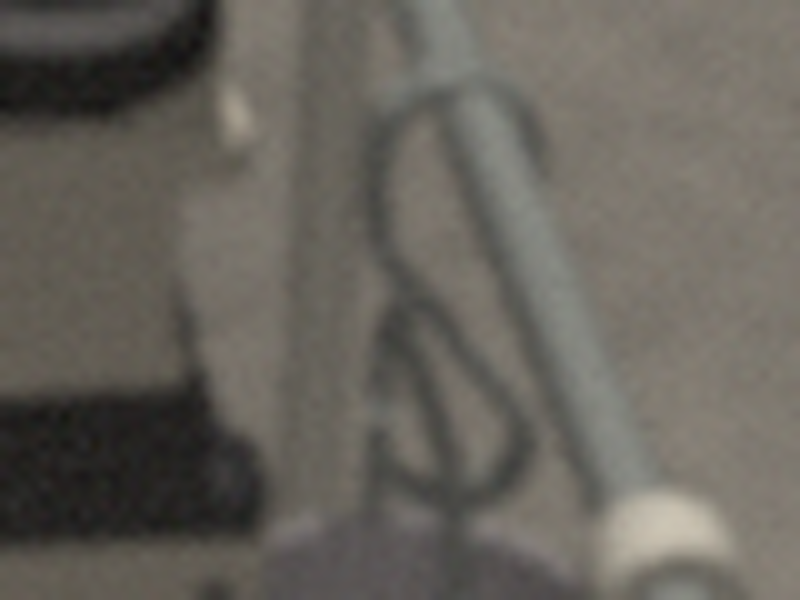

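```bash
python3 -m crank '[{"dx":0.3,"dy":0,"dz":0.2,"spin":0},{"dx":0.6,"dy":0,"dz":0.4,"spin":0},{"dx":0.9,"dy":0,"dz":0.6,"spin":0},{"dx":1.2,"dy":0,"dz":0.75,"spin":0},{"dx":1.5,"dy":0,"dz":0.8,"spin":0},{"dx":1.8,"dy":0,"dz":0.8,"spin":0},{"dx":2,"dy":0,"dz":0.8,"spin":0},{"dx":2,"dy":0,"dz":0.8,"spin":0}]'
python3 -c "
from h import *
s=cam('side');crop(s,340,180,420,240,'s19')
p=sensors.get_obs()['tool_pos'];H=np.array([673.5,-23.8,288.4])
print((proj(s,bail(p))-[340,180])*10,(Rz(.038)@(bail(p)-H)).round(1))"
```

```text
time: 22.35
tool_pos: [589.1, -19.4, 107.4]
tcp_rot: [2.919, 1.57, 2.881]
contact_force: [-0.6, -0.5, -2.3]
grip_width: 11.9
s19 scale 10.0
[449.16598636 462.48934595] [  0.1  -0.9 -79.8]
```

View pics/s19.png

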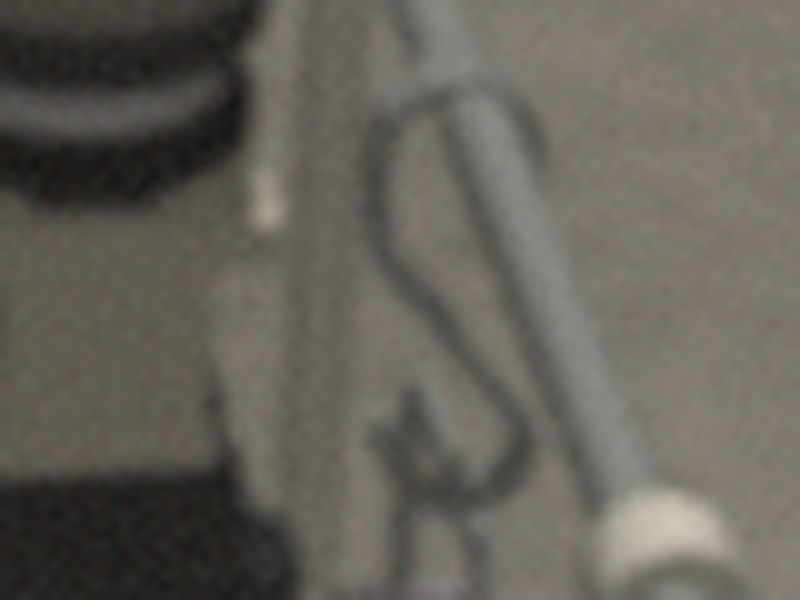

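```bash
python3 -m crank '[{"dx":0.1,"dy":0,"dz":0,"spin":0},{"dx":0.2,"dy":0,"dz":0,"spin":0},{"dx":0.3,"dy":0,"dz":0,"spin":0},{"dx":0.3,"dy":0,"dz":0,"spin":0},{"dx":0.3,"dy":0,"dz":0,"spin":0}]'
```

```text
time: 22.82
tool_pos: [589.4, -19.5, 105.0]
tcp_rot: [1.339, 1.571, 1.301]
contact_force: [-0.1, 0.2, -3.5]
grip_width: 11.8
```

```bash
python3 -m crank '[{"dx":0.1,"dy":0,"dz":0,"spin":0},{"dx":0.15,"dy":0,"dz":0,"spin":0},{"dx":0.15,"dy":0,"dz":0,"spin":0},{"dx":0.15,"dy":0,"dz":0,"spin":0}]'
```

```text
time: 23.15
tool_pos: [589.7, -19.6, 103.8]
tcp_rot: [-0.044, 1.57, -0.082]
contact_force: [0.0, -0.1, -0.6]
grip_width: 11.5
```

```bash
python3 -m crank '[{"dx":0.03,"dy":0,"dz":0,"spin":0},{"dx":0.03,"dy":0,"dz":0,"spin":0},{"dx":0.03,"dy":0,"dz":0,"spin":0}]'
python3 -m crank '[{"dx":0,"dy":0,"dz":0,"spin":0},{"dx":0,"dy":0,"dz":0,"spin":0},{"dx":0,"dy":0,"dz":0,"spin":0},{"dx":0,"dy":0,"dz":0,"spin":0},{"dx":0,"dy":0,"dz":0,"spin":0},{"dx":0,"dy":0,"dz":0,"spin":0},{"dx":0,"dy":0,"dz":0,"spin":0},{"dx":0,"dy":0,"dz":0,"spin":0}]' 50
python3 -c "
from h import *
s=cam('side');crop(s,290,170,430,275,'s20');t=cam('top');crop(t,280,150,380,225,'t20')"
```

```text
time: 23.4
tool_pos: [589.7, -19.6, 103.5]
tcp_rot: [-0.026, 1.57, -0.065]
contact_force: [0.3, 0.4, -1.2]
grip_width: 11.8
time: 24.07
tool_pos: [589.5, -19.5, 103.2]
tcp_rot: [1.244, 1.571, 1.205]
contact_force: [0.2, -0.4, -0.9]
grip_width: 46.0
s20 scale 5.714285714285714
t20 scale 8.0
```

View pics/s20.png

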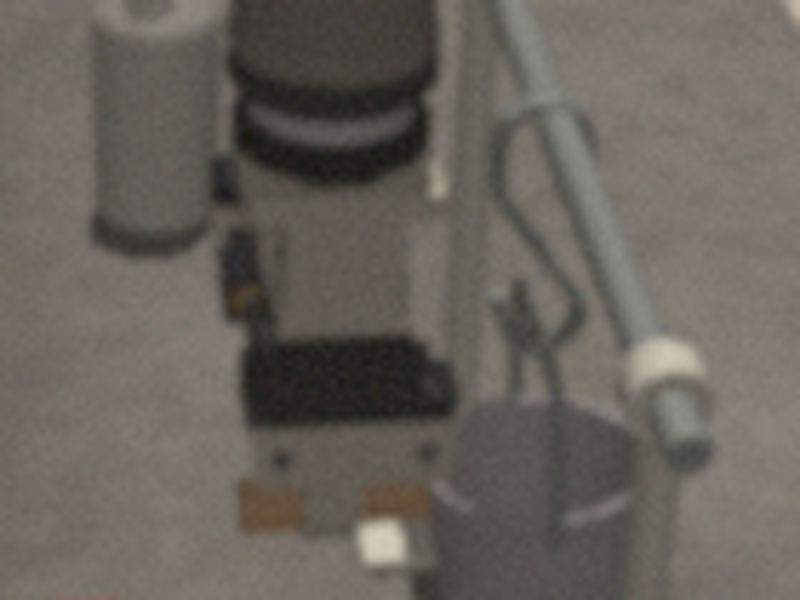

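View pics/t20.png

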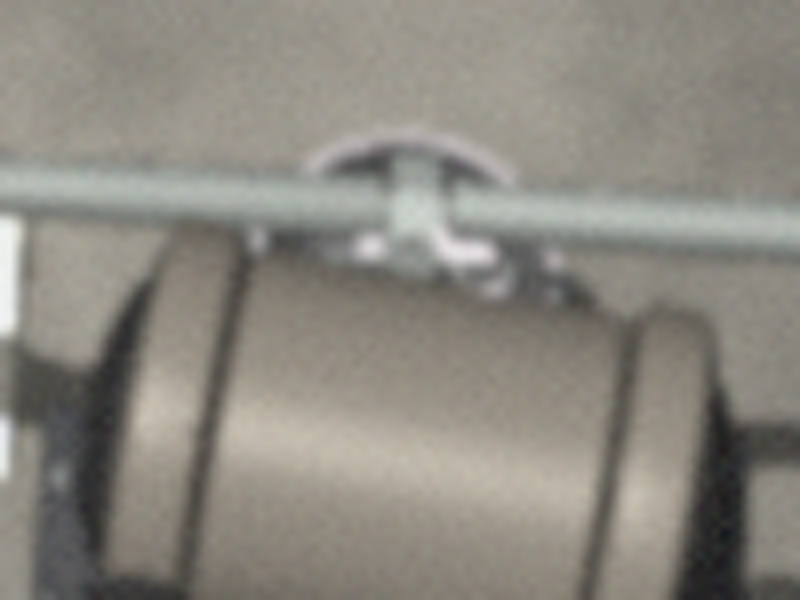

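```bash
python3 -m crank '[{"dx":-0.3,"dy":0,"dz":0,"spin":0},{"dx":-1,"dy":0,"dz":0,"spin":0},{"dx":-2,"dy":0,"dz":0,"spin":0},{"dx":-3,"dy":0,"dz":0,"spin":0},{"dx":-4,"dy":0,"dz":0,"spin":0},{"dx":-5,"dy":0,"dz":0,"spin":0},{"dx":-6,"dy":0,"dz":-1,"spin":0},{"dx":-7,"dy":0,"dz":-3,"spin":0},{"dx":-8,"dy":0,"dz":-6,"spin":0},{"dx":-8,"dy":0,"dz":-9,"spin":0},{"dx":-8,"dy":0,"dz":-12,"spin":0},{"dx":-8,"dy":0,"dz":-12,"spin":0},{"dx":-8,"dy":0,"dz":-12,"spin":0}]'
python3 -c "
from h import *
s=cam('side');crop(s,310,160,430,270,'s21');t=cam('top');crop(t,280,150,380,225,'t21')"
```

```text
time: 25.25
tool_pos: [469.1, -14.8, 184.6]
tcp_rot: [-0.088, 1.569, -0.127]
contact_force: [0.8, 0.4, 0.1]
grip_width: 45.8
s21 scale 5.454545454545454
t21 scale 8.0
```

View pics/s21.png

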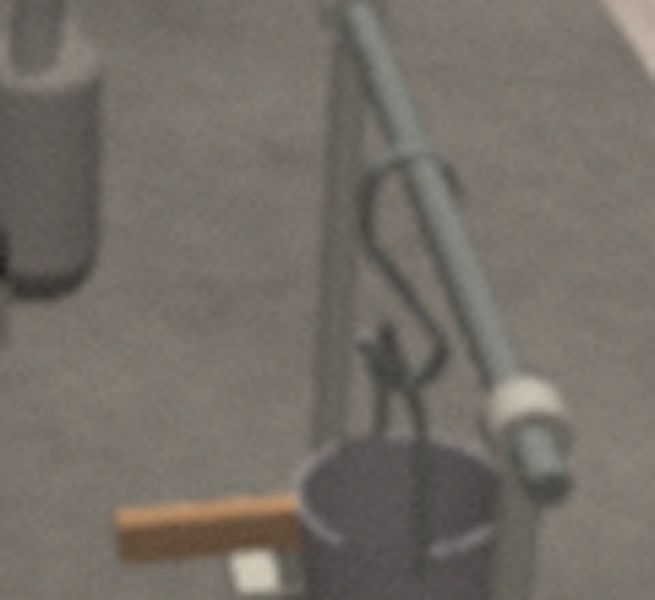

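View pics/t21.png

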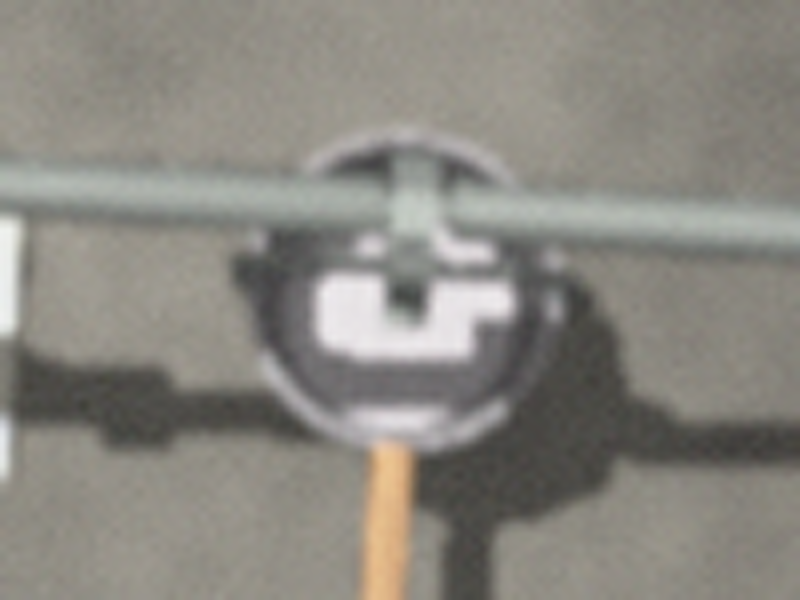

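```bash
cat > m.py <<'E'
from h import *
fs=[cam('side')['frame'].astype(float) for _ in range(12)]
a=[f[160:290,320:440] for f in fs]
m0=np.mean(a[:3],0)
print([round(np.abs(np.mean(a[i:i+3],0)-m0).mean(),2) for i in(3,6,9)])
def c(f):
    m=((f[:,:,2]-f[:,:,0])>25)&(f[:,:,2]>80);m[:,:320]=0;m[:,366:]=0;m[:240]=0;m[275:]=0
    return np.argwhere(m).mean(0).round(2)
print([c(f) for f in fs],sensors.get_obs()['time'])
E
python3 m.py
python3 -m crank '[{"dx":-1,"dy":0,"dz":-1,"spin":0},{"dx":-2,"dy":0,"dz":-2,"spin":0},{"dx":-3,"dy":0,"dz":-3,"spin":0},{"dx":-3,"dy":0,"dz":-3,"spin":0},{"dx":-3,"dy":0,"dz":-3,"spin":0},{"dx":-3,"dy":0,"dz":-3,"spin":0},{"dx":-3,"dy":0,"dz":-3,"spin":0},{"dx":-3,"dy":0,"dz":-3,"spin":0},{"dx":-3,"dy":0,"dz":-3,"spin":0},{"dx":-3,"dy":0,"dz":-3,"spin":0},{"dx":-3,"dy":0,"dz":-3,"spin":0},{"dx":-3,"dy":0,"dz":-3,"spin":0},{"dx":-3,"dy":0,"dz":-3,"spin":0},{"dx":-3,"dy":0,"dz":-3,"spin":0},{"dx":-3,"dy":0,"dz":-3,"spin":0},{"dx":-3,"dy":0,"dz":-3,"spin":0},{"dx":-3,"dy":0,"dz":-3,"spin":0},{"dx":-3,"dy":0,"dz":-3,"spin":0},{"dx":-3,"dy":0,"dz":-3,"spin":0},{"dx":-3,"dy":0,"dz":-3,"spin":0}]'
python3 m.py
```

```text
[np.float64(1.25), np.float64(1.25), np.float64(1.26)]
[array([255.96, 347.6 ]), array([256.02, 347.62]), array([255.99, 347.59]), array([256.  , 347.64]), array([256.03, 347.69]), array([255.94, 347.64]), array([256.08, 347.49]), array([256.05, 347.68]), array([255.99, 347.6 ]), array([256.06, 347.66]), array([255.98, 347.67]), array([255.98, 347.57])] 25.95
time: 27.62
tool_pos: [439.6, -13.7, 213.2]
tcp_rot: [0.868, 1.571, 0.829]
contact_force: [0.1, -0.1, 0.2]
grip_width: 46.0
[np.float64(1.25), np.float64(1.25), np.float64(1.26)]
[array([256.  , 347.65]), array([255.99, 347.58]), array([255.97, 347.66]), array([256.  , 347.77]), array([255.98, 347.42]), array([256.01, 347.57]), array([256.  , 347.48]), array([255.96, 347.64]), array([256.04, 347.48]), array([256.02, 347.73]), array([256.02, 347.71]), array([256.08, 347.68])] 28.2167
```

```bash
python3 -c "
from h import *
s=cam('side');cv2.imwrite('pics/fin.png',s['frame']);print(bot.close_job())"
```

```text
the job is handed in; nothing more can be done
None
```

View pics/fin.png

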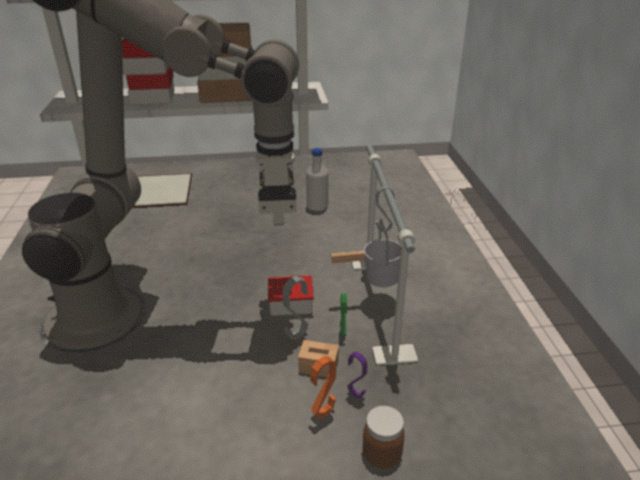

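The S-hook now hangs in the rail's groove and the pail hangs by its bail in the hook's lower curl. I handed the job in at about 28 s.

- **Hook:** I took the smaller grey S-hook from the rack and set it on the full bar. I slid it along the rail, pressing with about 4–6 N, until it fell into the groove. It then went down to about 4.5 mm below the bar contact height with no more than about 2 N, and I let go. In the top view it sits midway between the groove shoulders.
- **Pail:** My first grip on the handle looked shallow in the picture, so I opened, went 12 mm deeper and gripped again before lifting. The bail then went over the tip into the curl, and the hook took the weight before I released it.
- **Last checks:** Before handing in, the side view over about 2 s showed the handle steady to within picture noise, with the pail clear of the table. The arm stands back touching nothing, and the force reading is about zero. The bottle, jar, tub and other hooks look to be in their starting places.
- **Disagreements:** The two cameras differed by about 2 mm, within their stated accuracy, and I allowed for it. The hook gripped at 35–36 mm wide instead of the stated 38 mm.

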